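Snug down the filter cover of a suction unit crosswise

TASK

The filter in the clinic's suction unit has been changed: clamp its round cover down evenly with the four orange-barred knobs. Going clockwise and crosswise, first run one opposite pair down until each bears lightly and is about 20 degrees past first contact, then do the same with the other pair, so that the cover never cocks more than slightly (about 1.5 degrees); then go round again and turn every knob until the cover is home on its seat and each is firmly snug by feel, not overtightened (turning takes about 0.75 N m, well under 1 N m). Do not lean on the cover, leave the other things where they are, and let go at the end.

Things in the scene. Friction and masses are not known exactly. Their poses are not given: they have to be found in the camera images.
- unit: white bench-top suction unit, casing 250 x 250 x 87 mm, fixed, gauge and green switch on its front (-x) face. Origin: centre of its underside, z up. An aluminium collar (216 mm across, top 97 mm up) carries a springy seal and the cover, clamped by four alike knobs: a at (+50, +50) mm in the unit's x, y, b (-50, +50), c (-50, -50), d (+50, -50); a is opposite c, b opposite d
- cover: round aluminium cover, 210 mm across, 10 mm thick, blue disc in the middle. Origin: centre of underside, z its normal. Starts level, underside 103 mm above the unit's underside. Sinks softly on the seal (12.5 N per mm in all; cocks if pushed on one side) until it lands on a hard hidden seat 3.2 to 4.5 mm lower, differing each time
- knob_a: knob at (+50, +50) mm: black disc 42 mm across, 8 mm high, with an orange upright grip bar 46 mm long (knob's x), 14 mm thick (knob's y), from 8 to 40 mm above the origin. Origin on the turning axis at the disc's underside, z up. Tightens clockwise seen from above; any number of grasps; the bar may stand at any angle; stays where it is left
- knob_b: knob at (-50, +50) mm, like knob_a. All four: fast thread, sinks 6.5 mm per radian. At the start the spring washer under the knob is 0.8 to 2 mm clear of the cover; the knob's origin is 120.5 mm above the unit's underside when the gap is 2 mm
- knob_c: knob at (-50, -50) mm, like knob_a, opposite it. All four: torque to turn is about 0.45 N m plus 0.0065 N m per newton of clamping force; held still after a turn, it may relax and push back on the hand with only 0.0065 N m per newton of clamping force
- knob_d: knob at (+50, -50) mm, like knob_a. All four: while the cover still sinks a knob clamps with under 22 N; with the cover on its seat the force climbs about 200 N per radian. Snug is about 50 N (turning 0.77 N m, held still 0.33 N m); 30 to 70 N will do; 95 N (1.07 N m) is too much
- tray: white glazed square tray, 200 x 200 x 18 mm, open top; origin under its centre; bystander
- syringe_y: small capped plastic syringe (no needle), yellow cap, 130 mm long, lying in the tray; bystander
- syringe_o: small capped plastic syringe (no needle), orange cap, 130 mm long, lying in the tray; bystander
- carton_orange: orange carton 110 x 170 x 35 mm lying flat; origin under its centre; bystander
- carton_navy: dark navy carton 130 x 180 x 40 mm lying flat; origin under its centre; bystander
- old_filter: the used filter just taken out: paper-white round cartridge, 80 mm across, 32 mm high, on the table at the unit's left (+y) side; bystander
- spray: white bottle, blue cap, green label, 56 mm across, 140 mm high, standing; bystander

How it is judged:
By the outcome, as a careful person would: the job done as asked, in the order asked, and still so for the second after the job is handed in, with the robot touching nothing.
It also fails if it takes over 72 s, if anything falls off the work surface, if the arm or the gripper's body presses on something with over 40 N, if the wrist force passes 120 N, or if a joint passes its speed limit or range.

ROBOT

A 6-joint arm with a two-finger parallel gripper is mounted at the origin on the work surface. World frame = base frame: x ahead of the robot, y to its left, z up, the work surface at z = 0. Lengths are in m, angles in rad, forces in N, time in s.
With the tool pointing down it reaches from about 0.25 to 0.8 m from the base axis. Payload 3.9 kg.
Tool frame: the origin (TCP) lies at the very end of the fingers, on their centre line; the grasp point (between the pads) lies 19 mm behind it (env.grip_point_offset is the distance from the TCP to the grasp point, in m); z points along the fingers, x is the direction in which the jaws open and shut, and the axes are right-handed (so a half turn about z gives the same grasp; the last joint's range is limited). The gripper opens to 85 mm and grips with 20 to 120 N. Pads are 22 mm wide; open, the fingers measure 114 mm over their backs; the gripper's body (76 mm by 85 mm) begins 54 mm behind the grasp point. The pads swing forward as they close: fully open they stand 13 mm farther back than shut.
Start: joints at [-1.155, 0.26, -0.138, 1.173, 0, 1.571], TCP at [0.212, -0.48, 0.231] pointing down, gripper open.
Joint ranges: [-2.78, 2.78], [-0.83, 1.72], [-1.28, 1.37], [-1.9, 2.12], [-1.57, 1.48], [-3.14, 3.14]. Speed limits (rad/s): [2.57, 2.57, 3.14, 3.14, 3.14, 3.14].

INTERFACE

Orientations are given as a unit quaternion [x, y, z, w].
In Python, from rig import env gives the robot as it stands.
- The arm moves only by the tool move_arm, never from a script. Its argument "rows" is a list that holds one entry, the list of rows, each a list of 5 numbers: the opening, from 0 (shut) to 1 (fully open), then the shift along the tool's x, y, z in cm, then the turn about the tool's z in degrees. In form: [[[fingers, dx, dy, dz, roll], ...]]. A call has 1 to 12 rows; each row is the pose to reach, as a shift and turn from the pose measured when the call began, along the tool's axes at that moment; what a row does not reach only later rows make up. A row lasts 1/12 s, in which the tool goes at most 41.7 mm and 7.16 degrees, less where a joint would pass 70% of its speed; a pose out of reach is approached as far as the arm can. A call with a gripper value outside its range is refused whole. The fingers move at their own pace and stop on an object; "squeeze" is the grip in N (left out, the last holds). Time passes only in rows, so rows that repeat a pose let the fingers close. It gives the time, the measured TCP pose, the force and the opening at its end, in the units of the state.
- env.read_state(): the state, without advancing time (a new reading comes with each control period).
- env.read_camera(name): name is "scene" or "side" or "wrist"; returns the picture (420x560x3 uint8, red, green, blue); there is no depth.
- env.camera_model(name): a dict with "K" (3x3 intrinsics, pixels), "rvec" (rotation vector, rad) and "tvec" (3), from world to camera coordinates, as OpenCV has them. Camera axes: x right, y down, z forward; pixel columns grow to the right and rows downward; lengths in m; the calibration is good to about 2 mm. A picture is of the moment at which its call begins: read the wrist's pose just before it. camera_model takes no time and is no camera call; for the wrist camera it gives the pose at the moment of the call.
- env.job_done(): hands the job in, once; it reports no verdict.
The state is a dict: "clock": time; "joint_pos": joint angles; "joint_velocities": joint speeds; "tau": joint torques, N m; "ee_pos": TCP position; "tool_rot": TCP orientation; "ft_force": force on the tool from outside, world axes, zero at the start; "ft_torque": the same for the moment, N m; "width": finger opening in m.
Only numpy, scipy, OpenCV 4.12 (cv2) and the standard library are available. Lean on these libraries where they do the work, as an engineer would, in place of code of your own. Each camera call takes 0.05 s, during which the arm holds its last target.

## Working session

There is one attempt and no reset: what is moved stays moved. The work goes in short steps, Python scripts to look and compute and a tool call to move; the robot and the scene stay as the last step left them, time stands still between calls to the robot, and variables do not carry over. Pictures are saved under pics/ and viewed, and the job is handed in when it is done.

Besides the shell and the picture viewer there is one more tool, called after ">>>" in YAML: its name, and indented under it one key for each argument. move_arm: Moves the arm, as the interface text tells. Its arguments: {"type":"object","properties":{"rows":{"type":"array","items":{"type":"array","items":{"type":"array","items":{"type":"number"}}}},"squeeze":{"type":"number"}},"required":["rows"]}

```bash
ls; mkdir -p pics; python3 - <<'E'
from rig import env
import cv2
s=env.read_state(); print(s, env.grip_point_offset)
for n in ["scene","side","wrist"]:
    m=env.camera_model(n); print(n,m)
    im=env.read_camera(n); cv2.imwrite(f"pics/{n}0.png",im[:,:,::-1])
E
```

```text
pics
{'clock': 0.0, 'joint_pos': array([-1.15500436e+00,  2.60683236e-01, -1.39397239e-01,  1.17272251e+00,
       -3.10937784e-06,  1.57077730e+00]), 'joint_velocities': array([-0.00063162, -0.00049652,  0.00046718, -0.0015228 , -0.00073897,
       -0.00015888]), 'tau': array([-2.03849260e-03, -4.05675280e+01,  2.53922957e+01,  1.86925870e-02,
       -2.55138802e-04, -3.44506184e-06]), 'ee_pos': array([ 0.21176933, -0.47962344,  0.23045468]), 'tool_rot': array([ 8.37833676e-01, -5.45924651e-01, -8.41460696e-04, -5.46455165e-04]), 'ft_force': array([-0.32671374,  0.48705524,  0.36628261]), 'ft_torque': array([ 0.00755668,  0.05132266, -0.03217349]), 'width': 0.08509883144568042} 0.0187
scene {'K': array([[467.83028547,   0.        , 286.02920966],
       [  0.        , 467.83028547, 211.41779586],
       [  0.        ,   0.        ,   1.        ]]), 'rvec': array([ 0.87957979,  2.57951808, -1.02693882]), 'tvec': array([ 0.42134021, -0.19754296,  1.83656032])}
side {'K': array([[463.43072858,   0.        , 277.96424901],
       [  0.        , 463.43072858, 207.28442066],
       [  0.        ,   0.        ,   1.        ]]), 'rvec': array([ 0.89569021, -2.40002165,  1.18085362]), 'tvec': array([0.47684608, 0.27500556, 1.19849666])}
wrist {'K': array([[374.07726667,   0.        , 273.65860981],
       [  0.        , 374.07726667, 209.03768904],
       [  0.        ,   0.        ,   1.        ]]), 'rvec': array([-2.42932753,  1.58195867,  0.22707025]), 'tvec': array([-0.52410365, -0.03617304,  0.37899264])}
```

View pics/scene0.png

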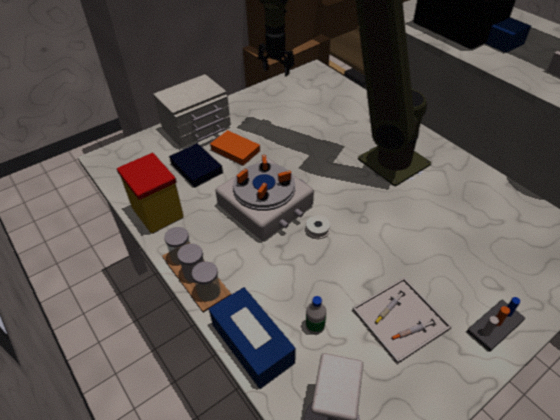

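View pics/side0.png

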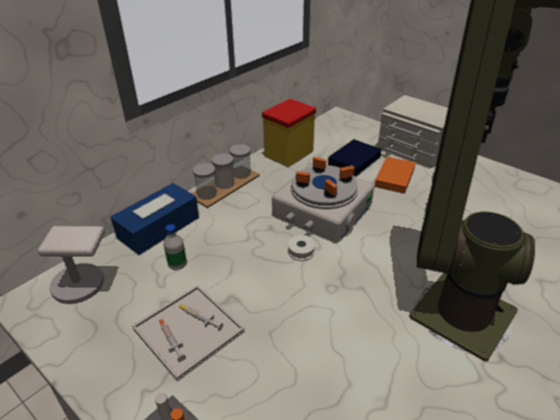

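View pics/wrist0.png

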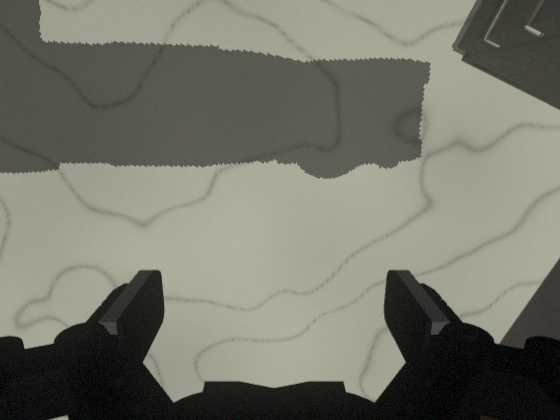

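```bash
cat > h.py <<'E'
import numpy as np, cv2
from scipy.spatial.transform import Rotation as R
def cam(m): 
    return m['K'],cv2.Rodrigues(m['rvec'])[0],np.array(m['tvec'])
def ray(m,uv):
    K,Rc,t=cam(m); d=Rc.T@np.linalg.solve(K,[uv[0],uv[1],1.]); return -Rc.T@t,d
def onplane(m,uv,z):
    c,d=ray(m,uv); return c+d*(z-c[2])/d[2]
def proj(m,P):
    return cv2.projectPoints(np.array(P,float).reshape(-1,3),m['rvec'],m['tvec'],m['K'],None)[0].reshape(-1,2)
def orange(bgr):
    h=cv2.cvtColor(bgr,cv2.COLOR_BGR2HSV); return cv2.inRange(h,(3,140,60),(15,255,255))
def blue(bgr):
    h=cv2.cvtColor(bgr,cv2.COLOR_BGR2HSV); return cv2.inRange(h,(98,120,30),(125,255,255))
def blobs(mask,amin):
    n,l,st,c=cv2.connectedComponentsWithStats(mask)
    return [(st[i][4],c[i]) for i in range(1,n) if st[i][4]>=amin]
E
python3 - <<'E'
from h import *
from rig import env
for n in ["scene","side"]:
    im=cv2.imread(f"pics/{n}0.png"); m=env.camera_model(n)
    for f in (orange,blue):
        print(n,f.__name__)
        for a,c in blobs(f(im),15): print(a,c.round(1),onplane(m,c,0.14 if f is orange else .113).round(3))
E
```

```text
scene orange
150 [305.  46.] [-0.141 -0.729  0.14 ]
16 [253.4  53.6] [ 0.09 -0.82  0.14]
32 [271.2  61.3] [ 0.067 -0.713  0.14 ]
782 [234.6 144.8] [ 0.522 -0.316  0.14 ]
31 [263.9 159.6] [ 0.486 -0.183  0.14 ]
50 [241.8 173.2] [ 0.586 -0.172  0.14 ]
44 [283.7 173.6] [ 0.476 -0.083  0.14 ]
49 [261.9 188. ] [ 0.575 -0.071  0.14 ]
15 [166.  256.2] [ 0.956 -0.01   0.14 ]
48 [175.2 268.9] [0.957 0.046 0.14 ]
17 [184.5 281.9] [0.958 0.101 0.14 ]
32 [190.8 290.9] [0.959 0.137 0.14 ]
16 [226.2 293. ] [0.887 0.202 0.14 ]
30 [215.7 301.1] [0.922 0.206 0.14 ]
24 [199.2 301.5] [0.958 0.18  0.14 ]
16 [204.9 308. ] [0.956 0.207 0.14 ]
62 [504.7 309.7] [0.341 0.69  0.14 ]
25 [395.7 336.1] [0.62  0.569 0.14 ]
scene blue
208 [507.5  27. ] [-1.099 -0.286  0.113]
22 [189.  172.6] [ 0.715 -0.315  0.113]
208 [263.5 180.8] [ 0.535 -0.12   0.113]
2765 [251.4 331.8] [0.891 0.325 0.113]
68 [316.5 300.7] [0.698 0.357 0.113]
82 [513.8 303.9] [0.285 0.689 0.113]
side orange
45 [298. 121.] [ 0.837 -0.35   0.14 ]
107 [318.9 162.5] [ 0.597 -0.164  0.14 ]
971 [394.7 174.2] [ 0.372 -0.263  0.14 ]
140 [346.5 171.2] [ 0.498 -0.179  0.14 ]
118 [302.4 176.8] [ 0.585 -0.063  0.14 ]
107 [330.5 186.9] [ 0.485 -0.075  0.14 ]
132 [176.6 414.1] [0.271 0.693 0.14 ]
side blue
716 [355.  153.5] [ 0.562 -0.328  0.113]
147 [321.2 180.7] [ 0.549 -0.116  0.113]
2929 [155.  219.3] [0.795 0.354 0.113]
```

```bash
cat >> h.py <<'E'
def delta(s,pos,yaw):
    """target tcp pos and tool-x yaw (tool down) -> dx,dy,dz cm, roll deg in tool frame"""
    Rt=R.from_quat(s['tool_rot']); M=Rt.as_matrix()
    d=M.T@(np.array(pos)-s['ee_pos'])*100
    y0=np.arctan2(M[1,0],M[0,0]); r=-np.degrees(yaw-y0); r=(r+180)%360-180
    return d.round(2),round(r,1),np.degrees(y0).round(2)
E
python3 - <<'E'
from h import *
from rig import env
s=env.read_state(); m=env.camera_model("wrist")
K,Rc,t=cam(m); C=-Rc.T@t; M=R.from_quat(s['tool_rot']).as_matrix()
print("cam in tool",M.T@(C-s['ee_pos']), "axes",(M.T@Rc.T).round(3))
print(M.round(3))
for y in (-90,-60,0): print(delta(s,[.5,-.12,.36],np.radians(y)))
sc=env.camera_model("scene")
for p in [(190,140),(180,145),(228,128),(193,80)]: print(p,onplane(sc,p,0).round(3),onplane(sc,p,0.15).round(3))
E
```

```text
cam in tool [ 0.00049511 -0.07043412 -0.14217953] axes [[ 1.     0.    -0.001]
 [-0.     0.961  0.277]
 [ 0.001 -0.277  0.961]]
[[ 0.404 -0.915 -0.001]
 [-0.915 -0.404  0.001]
 [-0.002  0.    -1.   ]]
(array([-21.29, -40.89, -12.9 ]), np.float64(23.8), np.float64(-66.17))
(array([-21.29, -40.89, -12.9 ]), np.float64(-6.2), np.float64(-66.17))
(array([-21.29, -40.89, -12.9 ]), np.float64(-66.2), np.float64(-66.17))
(190, 140) [ 0.564 -0.611  0.   ] [ 0.64  -0.428  0.15 ]
(180, 145) [ 0.613 -0.608  0.   ] [ 0.683 -0.425  0.15 ]
(228, 128) [ 0.396 -0.583  0.   ] [ 0.493 -0.403  0.15 ]
(193, 80) [ 0.322 -1.011  0.   ] [ 0.428 -0.778  0.15 ]
```

```bash
python3 - <<'E'
from h import *
from rig import env
s=env.read_state()
print(delta(s,[.535,-.09,.33],0))
E
```

```text
(array([-22.62, -45.31,  -9.9 ]), np.float64(-66.2), np.float64(-66.17))
```

>>> move_arm:
  rows:
    - [[0.5, -1, -2, -2, -3], [0.5, -3, -5, -4, -9], [0.5, -5, -9, -7, -15], [0.5, -7, -13, -9.9, -22], [0.5, -9, -17, -9.9, -28], [0.5, -11, -21, -9.9, -34], [0.5, -13, -25, -9.9, -40], [0.5, -14.5, -29, -9.9, -46], [0.5, -16.5, -33, -9.9, -52], [0.5, -18.5, -37, -9.9, -58], [0.5, -20.5, -41, -9.9, -64], [0.5, -22.6, -45, -9.9, -66.2]]
  squeeze: 100

```text
clock: 1.15
ee_pos: [0.5056, -0.1234, 0.3298]
tool_rot: [1.0, 0.002, -0.0, -0.001]
ft_force: [0.3, -1.1, 0.6]
width: 0.0426
```

>>> move_arm:
  rows:
    - [[0.5, 0, 0, 0, 0], [0.5, 0, 0, 0, 0]]

```text
clock: 1.32
ee_pos: [0.5065, -0.1214, 0.3289]
tool_rot: [1.0, 0.004, -0.001, -0.001]
ft_force: [0.4, -0.7, -0.6]
width: 0.043
```

```bash
python3 - <<'E'
from h import *
from rig import env
s=env.read_state(); print(s)
m=env.camera_model("wrist"); im=env.read_camera("wrist")[:,:,::-1]; cv2.imwrite("pics/w1.png",im)
np.save("w1.npy",dict(s=s,m=m),allow_pickle=True)
print(cv2.Rodrigues(m['rvec'])[0], m['tvec'])
E
```

```text
{'clock': 1.3167, 'joint_pos': array([-2.35803428e-01,  2.33771169e-01,  7.85716957e-02,  1.41822899e+00,
        9.02592477e-04,  1.32600654e+00]), 'joint_velocities': array([-0.05944658, -0.02426365, -0.0201174 ,  0.01111275, -0.01672087,
       -0.00265365]), 'tau': array([ 1.55509461e+00, -3.92274392e+01,  2.65541750e+01, -2.12493427e-01,
        1.91722638e-01,  2.27782829e-02]), 'ee_pos': array([ 0.50649698, -0.12140031,  0.32889517]), 'tool_rot': array([ 9.99988941e-01,  4.49256540e-03, -1.17084934e-03, -7.51540812e-04]), 'ft_force': array([ 0.39246507, -0.68283401, -0.55090984]), 'ft_torque': array([-0.01821848,  0.03678339, -0.0312584 ]), 'width': 0.04295406496549168}
[[ 9.99952596e-01  9.18155275e-03 -3.24114260e-03]
 [ 9.71866042e-03 -9.61494476e-01  2.74652362e-01]
 [-5.94605556e-04 -2.74670842e-01 -9.61538130e-01]] [-0.5045378  -0.18408303  0.43917446]
```

View pics/w1.png

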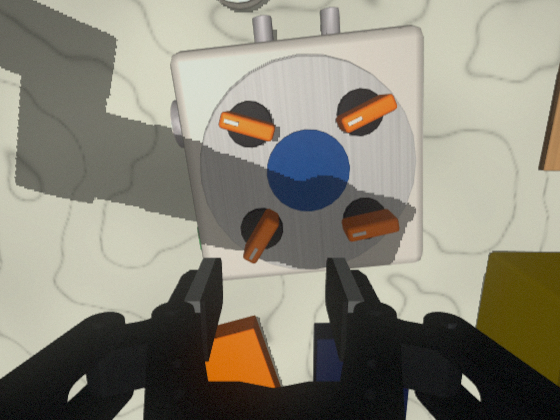

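```bash
cat > bars.py <<'E'
from h import *
def analyse(im,m,name,zt=0.16,draw=True):
    h=cv2.cvtColor(im,cv2.COLOR_BGR2HSV)
    mk=cv2.inRange(h,(2,150,50),(20,255,255))
    big=cv2.resize(im,None,fx=3,fy=3,interpolation=cv2.INTER_CUBIC)
    h=cv2.cvtColor(big,cv2.COLOR_BGR2HSV); mk=cv2.inRange(h,(2,140,50),(20,255,255))
    mk=cv2.morphologyEx(mk,cv2.MORPH_CLOSE,np.ones((15,15)))
    cs,_=cv2.findContours(mk,cv2.RETR_EXTERNAL,cv2.CHAIN_APPROX_NONE)
    out=[]
    for c in cs:
        if cv2.contourArea(c)<2500: continue
        hull=cv2.convexHull(c); ap=cv2.approxPolyDP(hull,5,True)[:,0,:]
        r=(np.array(cv2.minAreaRect(c)[0])+1)/3-.33
        P=onplane(m,r,0.145)
        e=[]
        for i in range(len(ap)):
            a,b=ap[i],ap[(i+1)%len(ap)]
            A=onplane(m,(a+1)/3-.33,zt);B=onplane(m,(b+1)/3-.33,zt)
            e.append((np.hypot(*(B-A)[:2])*1000,np.degrees(np.arctan2(*(B-A)[1::-1]))%180))
        e.sort(reverse=True)
        print(r.round(0),"P",P.round(4),"edges",[(round(l,1),round(t,1)) for l,t in e[:4]])
        cv2.polylines(big,[ap],True,(0,255,0),1)
    cv2.imwrite(name,big)
E
python3 - <<'E'
from bars import *
d=np.load("w1.npy",allow_pickle=True).item(); im=cv2.imread("pics/w1.png"); m=d['m']
analyse(im,m,"/tmp/x.png")
b=cv2.imread("/tmp/x.png")[230:830,560:1300]; cv2.imwrite("pics/w1b.png",b)
# blue disc
cs,_=cv2.findContours(blue(im),cv2.RETR_EXTERNAL,cv2.CHAIN_APPROX_NONE)
c=max(cs,key=cv2.contourArea); e=cv2.fitEllipse(c); print(e, onplane(m,e[0],.113))
# black discs
h=cv2.cvtColor(im,cv2.COLOR_BGR2HSV)
E
```

```text
[237. 359.] P [ 0.4708 -0.3051  0.145 ] edges [(np.float64(83.0), np.float64(107.7)), (np.float64(64.3), np.float64(173.5)), (np.float64(42.2), np.float64(71.5)), (np.float64(37.0), np.float64(16.4))]
[371. 225.] P [ 0.5955 -0.1592  0.145 ] edges [(np.float64(39.6), np.float64(14.8)), (np.float64(33.6), np.float64(13.6)), (np.float64(15.9), np.float64(114.0)), (np.float64(12.0), np.float64(137.7))]
[261. 236.] P [ 0.4951 -0.1712  0.145 ] edges [(np.float64(35.2), np.float64(62.0)), (np.float64(34.9), np.float64(60.9)), (np.float64(11.3), np.float64(81.8)), (np.float64(9.7), np.float64(144.3))]
[247. 126.] P [ 0.4827 -0.0715  0.145 ] edges [(np.float64(36.5), np.float64(163.9)), (np.float64(34.8), np.float64(165.2)), (np.float64(10.1), np.float64(69.6)), (np.float64(9.0), np.float64(80.0))]
[367. 113.] P [ 0.5844 -0.0596  0.145 ] edges [(np.float64(38.2), np.float64(28.1)), (np.float64(34.7), np.float64(27.0)), (np.float64(10.7), np.float64(177.8)), (np.float64(10.0), np.float64(150.3))]
((307.9351501464844, 169.8337860107422), (79.13619995117188, 81.27369689941406), 58.4141731262207) [ 0.53911231 -0.11431344  0.113     ]
```

View pics/w1b.png

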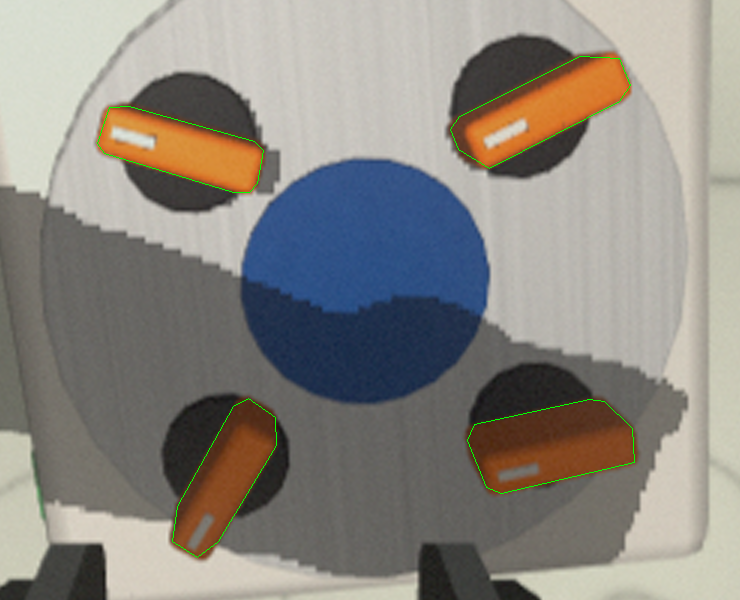

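```bash
cat >> h.py <<'E'
KN={}
for k,a in zip('abcd',(45,135,225,315)):
    t=np.radians(a+6.7); KN[k]=np.array([.539+.07071*np.cos(t),-.115+.07071*np.sin(t)])
def st(s):
    M=R.from_quat(s['tool_rot']).as_matrix()
    ftl=M.T@s['ft_force']; tl=M.T@s['ft_torque']
    return f"t {s['clock']:.2f} pos {(s['ee_pos']*1000).round(1)} psi {np.degrees(np.arctan2(M[1,0],M[0,0])):.2f} tilt {np.degrees(np.arccos(-M[2,2])):.2f} Ftool {ftl.round(1)} Ttool {tl.round(3)} tau6 {s['tau'][5]:.3f} q6 {s['joint_pos'][5]:.2f} w {s['width']*1000:.1f}"
E
cat > go.py <<'E'
import sys
from h import *
from rig import env
s=env.read_state(); print(st(s))
if len(sys.argv)>1:
    k,z,psi=sys.argv[1],float(sys.argv[2]),float(sys.argv[3])
    print(delta(s,[*KN[k],z],np.radians(psi)))
E
python3 go.py a .2 117.5; python3 go.py a .2 105
```

```text
t 1.37 pos [ 505.5 -122.7  329.2] psi 0.37 tilt 0.16 Ftool [-1.1  0.3  0.3] Ttool [-0.02  -0.01   0.031] tau6 0.005 q6 1.33 w 42.4
(array([ 7.8 , -6.25, 12.9 ]), np.float64(-117.1), np.float64(0.37))
t 1.37 pos [ 505.5 -122.7  329.2] psi 0.37 tilt 0.16 Ftool [-1.1  0.3  0.3] Ttool [-0.02  -0.01   0.031] tau6 0.005 q6 1.33 w 42.4
(array([ 7.8 , -6.25, 12.9 ]), np.float64(-104.6), np.float64(0.37))
```

>>> move_arm:
  rows:
    - [[0.5, 0.7, -0.5, 1, -7], [0.5, 1.4, -1, 2, -14], [0.5, 2.1, -1.5, 3, -21], [0.5, 2.8, -2, 4, -28], [0.5, 3.5, -2.6, 5, -35], [0.5, 4.2, -3.2, 6, -42], [0.5, 4.9, -3.8, 7, -49], [0.5, 5.6, -4.4, 8, -56], [0.5, 6.3, -5, 9, -63], [0.5, 7, -5.6, 10, -70], [0.5, 7.8, -6.25, 11, -77], [0.5, 7.8, -6.25, 11.5, -84]]

```text
clock: 2.37
ee_pos: [0.5825, -0.0607, 0.2127]
tool_rot: [0.74, 0.673, -0.001, -0.002]
ft_force: [0.2, 0.3, 0.0]
width: 0.043
```

```bash
python3 go.py a .175 117.5
```

```text
t 2.37 pos [582.5 -60.7 212.7] psi 84.59 tilt 0.23 Ftool [ 0.3  0.2 -0. ] Ttool [ 0.056  0.033 -0.017] tau6 1.286 q6 -0.01 w 43.0
(array([0.12, 0.04, 3.77]), np.float64(-32.9), np.float64(84.59))
```

>>> move_arm:
  rows:
    - [[0.5, 0.1, 0, 0.5, -7], [0.5, 0.1, 0, 1, -14], [0.5, 0.12, 0.04, 1.5, -21], [0.5, 0.12, 0.04, 2.5, -28], [0.5, 0.12, 0.04, 3.5, -32.9], [0.5, 0.12, 0.04, 3.8, -32.9], [0.5, 0.12, 0.04, 3.8, -32.9]]

```text
clock: 2.95
ee_pos: [0.5813, -0.0611, 0.1739]
tool_rot: [0.521, 0.854, -0.001, -0.003]
ft_force: [-0.8, -0.9, 0.6]
width: 0.0428
```

```bash
python3 go.py a .133 117.5;  python3 - <<'E'
from h import *
from rig import env
im=env.read_camera("wrist")[:,:,::-1]; cv2.imwrite("pics/w2.png",im)
print(proj(env.camera_model("wrist"),[[*KN['a'],.16],[*KN['a'],.128]]))
E
```

```text
t 2.95 pos [581.3 -61.1 173.9] psi 117.21 tilt 0.37 Ftool [-0.4 -1.1 -0.6] Ttool [-0.003 -0.036 -0.027] tau6 -0.083 q6 -0.58 w 42.8
(array([0.05, 0.23, 4.09]), np.float64(-0.3), np.float64(117.21))
[[275.94148335 264.66974564]
 [275.33910577 239.95122656]]
```

View pics/w2.png

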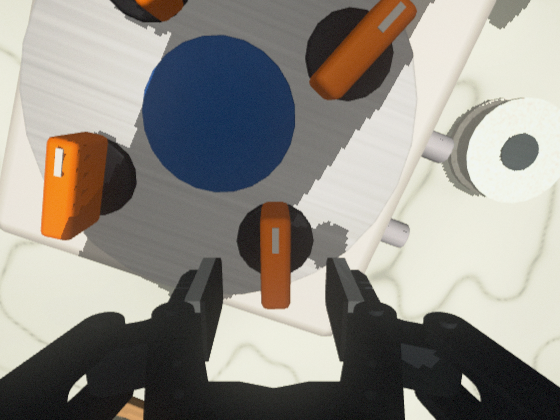

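>>> move_arm:
  rows:
    - [[0.5, 0.05, 0.2, 1.5, 0], [0.5, 0.05, 0.23, 3, 0], [0.5, 0.05, 0.23, 4, 0], [0.5, 0.05, 0.23, 4.1, 0], [0, 0.05, 0.23, 4.1, 0], [0, 0.05, 0.23, 4.1, 0], [0, 0.05, 0.23, 4.1, 0], [0, 0.05, 0.23, 4.1, 0]]

```text
clock: 3.67
ee_pos: [0.584, -0.059, 0.1348]
tool_rot: [0.521, 0.854, -0.0, -0.002]
ft_force: [-1.6, 0.8, 3.4]
width: 0.0124
```

```bash
python3 go.py a .133 117.5
```

```text
t 3.67 pos [584.  -59.  134.8] psi 117.26 tilt 0.22 Ftool [ 1.5 -1.  -3.4] Ttool [ 0.189  0.27  -0.071] tau6 0.083 q6 -0.58 w 12.4
(array([ 0.01, -0.13,  0.18]), np.float64(-0.2), np.float64(117.26))
```

>>> move_arm:
  rows:
    - [[0, 0, 0, 0.02, 2], [0, 0, 0, 0.04, 4]]

```text
clock: 3.83
ee_pos: [0.584, -0.059, 0.1346]
tool_rot: [0.55, 0.835, -0.001, -0.002]
ft_force: [-1.8, -0.3, -1.4]
width: 0.0122
```

```bash
python3 go.py
```

```text
t 3.83 pos [584.  -59.  134.6] psi 113.23 tilt 0.21 Ftool [ 0.5 -1.8  1.4] Ttool [ 0.103 -0.03  -0.43 ] tau6 0.093 q6 -0.51 w 12.2
```

>>> move_arm:
  rows:
    - [[0, 0, 0, 0.02, 2], [0, 0, 0, 0.03, 3]]

```text
clock: 4.0
ee_pos: [0.584, -0.0591, 0.1343]
tool_rot: [0.572, 0.82, -0.001, -0.002]
ft_force: [-0.4, -0.3, -1.3]
width: 0.012
```

```bash
python3 go.py
```

```text
t 4.00 pos [584.  -59.1 134.3] psi 110.22 tilt 0.20 Ftool [-0.1 -0.4  1.3] Ttool [ 0.061 -0.026 -0.481] tau6 0.411 q6 -0.45 w 12.0
```

>>> move_arm:
  rows:
    - [[0, 0, 0, 0.035, 3]]

```text
clock: 4.08
ee_pos: [0.584, -0.0592, 0.134]
tool_rot: [0.593, 0.805, -0.001, -0.001]
ft_force: [1.0, -0.3, -1.6]
width: 0.0122
```

```bash
python3 go.py
```

```text
t 4.08 pos [584.  -59.2 134. ] psi 107.19 tilt 0.19 Ftool [-0.6  0.8  1.6] Ttool [-0.004 -0.027 -0.504] tau6 -0.265 q6 -0.40 w 12.2
```

>>> move_arm:
  rows:
    - [[0, 0, 0, 0.035, 3]]

```text
clock: 4.17
ee_pos: [0.584, -0.0592, 0.1337]
tool_rot: [0.615, 0.789, -0.001, -0.001]
ft_force: [-0.2, 0.4, -2.1]
width: 0.012
```

```bash
python3 go.py
```

```text
t 4.17 pos [584.  -59.2 133.7] psi 104.11 tilt 0.20 Ftool [ 0.5 -0.1  2.1] Ttool [ 0.055  0.031 -0.459] tau6 -0.067 q6 -0.35 w 12.0
```

>>> move_arm:
  rows:
    - [[0, 0, 0, 0.035, 3]]

```text
clock: 4.25
ee_pos: [0.5841, -0.0593, 0.1333]
tool_rot: [0.636, 0.772, -0.001, -0.001]
ft_force: [-0.0, 0.5, -1.5]
width: 0.0122
```

```bash
python3 go.py
```

```text
t 4.25 pos [584.1 -59.3 133.3] psi 101.03 tilt 0.20 Ftool [0.5 0.1 1.5] Ttool [ 0.051 -0.068 -0.478] tau6 -0.056 q6 -0.29 w 12.2
```

>>> move_arm:
  rows:
    - [[0, 0, 0, 0.035, 3]]

```text
clock: 4.33
ee_pos: [0.584, -0.0593, 0.133]
tool_rot: [0.656, 0.754, -0.002, -0.001]
ft_force: [-0.1, -0.6, -2.1]
width: 0.0122
```

```bash
python3 go.py
```

```text
t 4.33 pos [584.  -59.3 133. ] psi 97.94 tilt 0.21 Ftool [-0.5 -0.2  2.1] Ttool [ 0.028 -0.053 -0.488] tau6 -0.039 q6 -0.24 w 12.2
```

>>> move_arm:
  rows:
    - [[0, 0, 0, 0.035, 3]]

```text
clock: 4.42
ee_pos: [0.5841, -0.0593, 0.1327]
tool_rot: [0.677, 0.736, -0.002, -0.001]
ft_force: [-0.0, 0.1, -1.8]
width: 0.0121
```

```bash
python3 go.py
```

```text
t 4.42 pos [584.1 -59.3 132.7] psi 94.86 tilt 0.22 Ftool [ 0.1 -0.   1.8] Ttool [ 0.054 -0.058 -0.528] tau6 -0.029 q6 -0.18 w 12.1
```

>>> move_arm:
  rows:
    - [[0, 0, 0, 0.035, 3]]

```text
clock: 4.5
ee_pos: [0.5841, -0.0594, 0.1324]
tool_rot: [0.696, 0.718, -0.002, -0.001]
ft_force: [-0.3, -0.9, -1.8]
width: 0.012
```

```bash
python3 go.py
```

```text
t 4.50 pos [584.1 -59.4 132.4] psi 91.77 tilt 0.23 Ftool [-0.9 -0.3  1.8] Ttool [ 0.016 -0.059 -0.537] tau6 -0.019 q6 -0.13 w 12.0
```

>>> move_arm:
  rows:
    - [[0, 0, 0, 0.035, 3]]

```text
clock: 4.58
ee_pos: [0.584, -0.0594, 0.1321]
tool_rot: [0.715, 0.699, -0.002, -0.0]
ft_force: [0.4, -0.9, -2.5]
width: 0.012
```

```bash
python3 go.py
```

```text
t 4.58 pos [584.  -59.4 132.1] psi 88.69 tilt 0.24 Ftool [-0.9  0.5  2.5] Ttool [ 0.031 -0.011 -0.534] tau6 -0.009 q6 -0.08 w 12.0
```

>>> move_arm:
  rows:
    - [[0, 0, 0, 0.035, 3]]

```text
clock: 4.67
ee_pos: [0.584, -0.0595, 0.1318]
tool_rot: [0.734, 0.679, -0.002, -0.0]
ft_force: [-0.8, -0.6, -2.5]
width: 0.012
```

```bash
python3 go.py
```

```text
t 4.67 pos [584.  -59.5 131.8] psi 85.60 tilt 0.26 Ftool [-0.6 -0.7  2.5] Ttool [ 0.05  -0.071 -0.523] tau6 0.001 q6 -0.02 w 12.0
```

>>> move_arm:
  rows:
    - [[0.5, 0, 0, 0, 0], [0.5, 0, 0, 0, 0], [0.5, 0, 0, -1.5, 0], [0.5, 0, 0, -4.4, 0]]

```text
clock: 5.0
ee_pos: [0.5818, -0.0592, 0.1731]
tool_rot: [0.733, 0.68, -0.005, -0.003]
ft_force: [0.0, -0.7, -0.2]
width: 0.0428
```

```bash
python3 go.py c .175 151.5
```

```text
t 5.00 pos [581.8 -59.2 173.1] psi 85.65 tilt 0.61 Ftool [-0.7  0.1  0.2] Ttool [-0.044 -0.029 -0.014] tau6 -0.002 q6 -0.02 w 42.8
(array([-11.75,  -7.79,  -0.07]), np.float64(-65.8), np.float64(85.65))
```

>>> move_arm:
  rows:
    - [[0.5, -1.2, -0.8, -0.5, -7], [0.5, -2.4, -1.6, -0.7, -14], [0.5, -3.7, -2.4, -0.7, -21], [0.5, -5, -3.3, -0.7, -28], [0.5, -6.3, -4.2, -0.7, -35], [0.5, -7.6, -5, -0.7, -42], [0.5, -8.9, -5.9, -0.7, -49], [0.5, -10.2, -6.8, -0.5, -56], [0.5, -11.5, -7.6, -0.2, -63], [0.5, -11.75, -7.79, -0.1, -65.8], [0.5, -11.75, -7.79, -0.1, -65.8], [0.5, -11.75, -7.79, -0.1, -65.8]]

```text
clock: 6.0
ee_pos: [0.4955, -0.1707, 0.1757]
tool_rot: [0.247, 0.969, -0.002, -0.004]
ft_force: [0.1, -0.3, -0.2]
width: 0.0429
```

```bash
python3 go.py c .133 151.5;  python3 - <<'E'
from h import *
from rig import env
im=env.read_camera("wrist")[:,:,::-1]; cv2.imwrite("pics/w3.png",im)
print(proj(env.camera_model("wrist"),[[*KN['c'],.16],[*KN['c'],.128]]))
E
```

```text
t 6.00 pos [ 495.5 -170.7  175.7] psi 151.36 tilt 0.55 Ftool [-0.3 -0.2  0.2] Ttool [ 0.005 -0.031  0.018] tau6 -0.060 q6 -1.40 w 42.9
(array([0.01, 0.03, 4.27]), np.float64(-0.1), np.float64(151.36))
[[275.09966835 260.90558395]
 [274.39809958 236.95935537]]
```

View pics/w3.png

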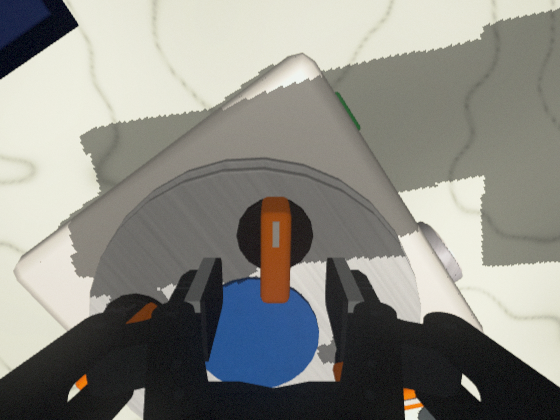

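>>> move_arm:
  rows:
    - [[0.5, 0, -0.05, 1.5, 0], [0.5, 0, -0.05, 3, 0], [0.5, 0, -0.05, 4.1, 0], [0.5, 0, -0.05, 4.2, 0], [0, 0, -0.05, 4.25, 0], [0, 0, -0.05, 4.25, 0], [0, 0, -0.05, 4.25, 0], [0, 0, -0.05, 4.25, 0]]

```text
clock: 6.72
ee_pos: [0.495, -0.1705, 0.1342]
tool_rot: [0.247, 0.969, -0.002, -0.004]
ft_force: [-2.5, 2.2, 3.5]
width: 0.0122
```

```bash
python3 go.py c .133 151.5
```

```text
t 6.72 pos [ 495.  -170.5  134.2] psi 151.38 tilt 0.52 Ftool [ 3.3  0.7 -3.5] Ttool [-0.182  0.577  0.268] tau6 -0.218 q6 -1.40 w 12.2
(array([-0.01,  0.01,  0.12]), np.float64(-0.1), np.float64(151.38))
```

>>> move_arm:
  rows:
    - [[0, 0, 0, 0.03, 3]]

```text
clock: 6.8
ee_pos: [0.495, -0.1705, 0.1344]
tool_rot: [0.272, 0.962, -0.002, -0.004]
ft_force: [0.1, -0.0, -5.9]
width: 0.0122
```

```bash
python3 go.py
```

```text
t 6.80 pos [ 495.  -170.5  134.4] psi 148.39 tilt 0.51 Ftool [-0.1  0.   5.9] Ttool [ 0.171 -0.197 -0.477] tau6 -0.284 q6 -1.35 w 12.2
```

>>> move_arm:
  rows:
    - [[0, 0, 0, 0.035, 3]]

```text
clock: 6.88
ee_pos: [0.4949, -0.1705, 0.134]
tool_rot: [0.298, 0.955, -0.002, -0.004]
ft_force: [-0.3, -1.2, -6.2]
width: 0.012
```

```bash
python3 go.py
```

```text
t 6.88 pos [ 494.9 -170.5  134. ] psi 145.33 tilt 0.52 Ftool [-0.5 -1.1  6.2] Ttool [ 0.006 -0.283 -0.489] tau6 -0.041 q6 -1.29 w 12.0
```

>>> move_arm:
  rows:
    - [[0, 0, 0, 0.035, 3]]

```text
clock: 6.97
ee_pos: [0.495, -0.1705, 0.1336]
tool_rot: [0.323, 0.946, -0.003, -0.004]
ft_force: [-0.9, -0.2, -2.4]
width: 0.0123
```

```bash
python3 go.py
```

```text
t 6.97 pos [ 495.  -170.5  133.6] psi 142.27 tilt 0.53 Ftool [ 0.6 -0.7  2.4] Ttool [-0.018 -0.01  -0.496] tau6 -0.061 q6 -1.24 w 12.3
```

>>> move_arm:
  rows:
    - [[0, 0, 0, 0.035, 3]]

```text
clock: 7.05
ee_pos: [0.495, -0.1705, 0.1332]
tool_rot: [0.349, 0.937, -0.003, -0.004]
ft_force: [-0.3, -0.7, -1.9]
width: 0.0122
```

```bash
python3 go.py
```

```text
t 7.05 pos [ 495.  -170.5  133.2] psi 139.21 tilt 0.54 Ftool [-0.2 -0.8  1.9] Ttool [ 0.044  0.033 -0.435] tau6 -0.051 q6 -1.19 w 12.2
```

>>> move_arm:
  rows:
    - [[0, 0, 0, 0.035, 3]]

```text
clock: 7.13
ee_pos: [0.495, -0.1705, 0.1329]
tool_rot: [0.373, 0.928, -0.003, -0.003]
ft_force: [-0.9, 0.7, -1.7]
width: 0.0121
```

```bash
python3 go.py
```

```text
t 7.13 pos [ 495.  -170.5  132.9] psi 136.14 tilt 0.55 Ftool [ 1.1 -0.1  1.7] Ttool [ 0.064  0.066 -0.484] tau6 -0.039 q6 -1.13 w 12.1
```

>>> move_arm:
  rows:
    - [[0, 0, 0, 0.035, 3]]

```text
clock: 7.22
ee_pos: [0.495, -0.1705, 0.1326]
tool_rot: [0.398, 0.917, -0.004, -0.003]
ft_force: [-0.6, 1.1, -2.7]
width: 0.0124
```

```bash
python3 go.py
```

```text
t 7.22 pos [ 495.  -170.5  132.6] psi 133.09 tilt 0.55 Ftool [1.2 0.3 2.7] Ttool [ 0.062  0.015 -0.521] tau6 -0.027 q6 -1.08 w 12.4
```

>>> move_arm:
  rows:
    - [[0, 0, 0, 0.035, 3]]

```text
clock: 7.3
ee_pos: [0.4949, -0.1705, 0.1323]
tool_rot: [0.422, 0.906, -0.004, -0.003]
ft_force: [0.0, 1.4, -2.2]
width: 0.012
```

```bash
python3 go.py
```

```text
t 7.30 pos [ 494.9 -170.5  132.3] psi 130.02 tilt 0.57 Ftool [1.  0.9 2.2] Ttool [ 0.046  0.043 -0.48 ] tau6 -0.015 q6 -1.03 w 12.0
```

>>> move_arm:
  rows:
    - [[0, 0, 0, 0.035, 3]]

```text
clock: 7.38
ee_pos: [0.495, -0.1705, 0.132]
tool_rot: [0.446, 0.895, -0.004, -0.003]
ft_force: [-1.6, -0.4, -2.3]
width: 0.0122
```

```bash
python3 go.py
```

```text
t 7.38 pos [ 495.  -170.5  132. ] psi 126.96 tilt 0.58 Ftool [ 0.7 -1.5  2.3] Ttool [ 0.084  0.07  -0.48 ] tau6 -0.004 q6 -0.97 w 12.2
```

>>> move_arm:
  rows:
    - [[0, 0, 0, 0.03, 2.5], [0, 0, 0, 0.055, 5]]

```text
clock: 7.55
ee_pos: [0.495, -0.1705, 0.1315]
tool_rot: [0.485, 0.874, -0.004, -0.003]
ft_force: [-1.1, 0.3, -2.8]
width: 0.0125
```

```bash
python3 go.py
```

```text
t 7.55 pos [ 495.  -170.5  131.5] psi 121.93 tilt 0.59 Ftool [ 0.8 -0.7  2.8] Ttool [ 0.109  0.092 -0.557] tau6 0.123 q6 -0.88 w 12.5
```

>>> move_arm:
  rows:
    - [[0.5, 0, 0, 0, 0], [0.5, 0, 0, 0, 0], [0.5, 0, 0, -1.5, 0], [0.5, 0, 0, -4.4, 0]]

```text
clock: 7.88
ee_pos: [0.4933, -0.1697, 0.1734]
tool_rot: [0.485, 0.875, -0.005, -0.006]
ft_force: [1.6, -0.4, 0.1]
width: 0.0428
```

```bash
python3 go.py d .175 104.2
```

```text
t 7.88 pos [ 493.3 -169.7  173.4] psi 121.98 tilt 0.87 Ftool [-1.2  1.2 -0.1] Ttool [-0.066 -0.027 -0.03 ] tau6 -0.006 q6 -0.88 w 42.8
(array([-4.44,  9.16, -0.31]), np.float64(17.8), np.float64(121.98))
```

>>> move_arm:
  rows:
    - [[0.5, -1.2, 2.5, -0.5, 5], [0.5, -2.4, 5, -0.6, 10], [0.5, -3.6, 7.4, -0.6, 15], [0.5, -4.4, 9.1, -0.3, 17.8], [0.5, -4.44, 9.16, -0.3, 17.8], [0.5, -4.44, 9.16, -0.3, 17.8]]

```text
clock: 8.38
ee_pos: [0.5953, -0.1588, 0.1747]
tool_rot: [0.614, 0.79, -0.006, -0.005]
ft_force: [-1.0, -0.4, 0.7]
width: 0.0426
```

```bash
python3 go.py d .133 104.2;  python3 - <<'E'
from h import *
from rig import env
im=env.read_camera("wrist")[:,:,::-1]; cv2.imwrite("pics/w4.png",im)
print(proj(env.camera_model("wrist"),[[*KN['d'],.16],[*KN['d'],.128]]))
E
```

```text
t 8.38 pos [ 595.3 -158.8  174.7] psi 104.29 tilt 0.86 Ftool [-0.2 -1.  -0.7] Ttool [0.081 0.019 0.006] tau6 0.054 q6 -0.51 w 42.6
(array([ 0.02, -0.02,  4.17]), np.float64(0.1), np.float64(104.29))
[[274.21444536 262.60885413]
 [274.0461978  238.87264403]]
```

View pics/w4.png

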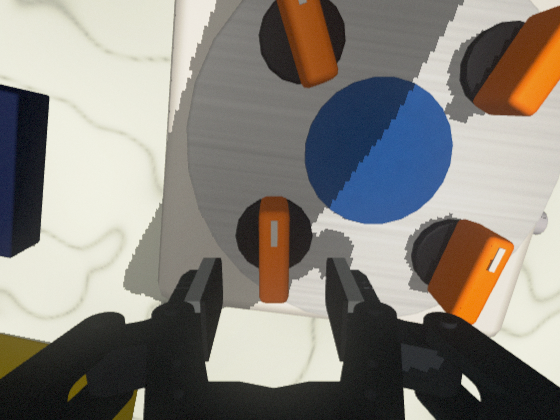

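>>> move_arm:
  rows:
    - [[0.5, 0, -0.1, 1.5, 0], [0.5, 0, -0.1, 3, 0], [0.5, 0, -0.1, 4.1, 0], [0.5, 0, -0.1, 4.2, 0], [0, 0, -0.1, 4.2, 0], [0, 0, -0.1, 4.2, 0], [0, 0, -0.1, 4.2, 0], [0, 0, -0.1, 4.2, 0]]

```text
clock: 9.1
ee_pos: [0.5927, -0.1595, 0.1341]
tool_rot: [0.614, 0.789, -0.006, -0.004]
ft_force: [-1.5, 0.3, 3.2]
width: 0.0121
```

```bash
python3 go.py d .133 104.2
```

```text
t 9.10 pos [ 592.7 -159.5  134.1] psi 104.25 tilt 0.86 Ftool [ 0.7 -1.5 -3.2] Ttool [0.352 0.065 0.085] tau6 -0.076 q6 -0.51 w 12.1
(array([0.03, 0.19, 0.11]), np.float64(0.0), np.float64(104.25))
```

>>> move_arm:
  rows:
    - [[0, 0, 0, 0.03, 3], [0, 0, 0, 0.065, 6], [0, 0, 0, 0.1, 9]]

```text
clock: 9.35
ee_pos: [0.5926, -0.1593, 0.1334]
tool_rot: [0.674, 0.738, -0.006, -0.004]
ft_force: [-0.8, 0.9, -1.3]
width: 0.0122
```

```bash
python3 go.py
```

```text
t 9.35 pos [ 592.6 -159.3  133.4] psi 95.20 tilt 0.85 Ftool [ 1.  -0.7  1.4] Ttool [ 0.175  0.223 -0.458] tau6 -0.056 q6 -0.35 w 12.2
```

>>> move_arm:
  rows:
    - [[0, 0, 0, 0.035, 3]]

```text
clock: 9.43
ee_pos: [0.5926, -0.1592, 0.1331]
tool_rot: [0.694, 0.72, -0.006, -0.004]
ft_force: [0.1, -0.4, -2.8]
width: 0.0124
```

```bash
python3 go.py
```

```text
t 9.43 pos [ 592.6 -159.2  133.1] psi 92.14 tilt 0.85 Ftool [-0.4  0.2  2.8] Ttool [-0.015 -0.048 -0.46 ] tau6 -0.057 q6 -0.30 w 12.4
```

>>> move_arm:
  rows:
    - [[0, 0, 0, 0.035, 3]]

```text
clock: 9.52
ee_pos: [0.5926, -0.1591, 0.1328]
tool_rot: [0.713, 0.701, -0.006, -0.004]
ft_force: [-0.2, -0.9, -3.3]
width: 0.0121
```

```bash
python3 go.py
```

```text
t 9.52 pos [ 592.6 -159.1  132.8] psi 89.09 tilt 0.85 Ftool [-0.9 -0.2  3.3] Ttool [-0.111  0.023 -0.483] tau6 -0.055 q6 -0.24 w 12.1
```

>>> move_arm:
  rows:
    - [[0, 0, 0, 0.035, 3]]

```text
clock: 9.6
ee_pos: [0.5926, -0.1589, 0.1324]
tool_rot: [0.731, 0.682, -0.007, -0.004]
ft_force: [0.0, 0.1, -1.9]
width: 0.0122
```

```bash
python3 go.py
```

```text
t 9.60 pos [ 592.6 -158.9  132.4] psi 86.03 tilt 0.85 Ftool [0.2 0.1 1.9] Ttool [ 0.003 -0.014 -0.426] tau6 -0.058 q6 -0.19 w 12.2
```

>>> move_arm:
  rows:
    - [[0, 0, 0, 0.035, 3]]

```text
clock: 9.68
ee_pos: [0.5926, -0.1589, 0.1321]
tool_rot: [0.749, 0.662, -0.007, -0.003]
ft_force: [-0.1, -0.2, -2.0]
width: 0.012
```

```bash
python3 go.py
```

```text
t 9.68 pos [ 592.6 -158.9  132.1] psi 82.97 tilt 0.85 Ftool [-0.2 -0.   2. ] Ttool [-0.007  0.015 -0.403] tau6 -0.058 q6 -0.14 w 12.0
```

>>> move_arm:
  rows:
    - [[0, 0, 0, 0.035, 3]]

```text
clock: 9.77
ee_pos: [0.5927, -0.1587, 0.1317]
tool_rot: [0.767, 0.642, -0.007, -0.003]
ft_force: [-0.6, -0.8, -1.1]
width: 0.0121
```

```bash
python3 go.py
```

```text
t 9.77 pos [ 592.7 -158.7  131.7] psi 79.92 tilt 0.86 Ftool [-0.8 -0.4  1.1] Ttool [-0.034  0.048 -0.483] tau6 -0.057 q6 -0.08 w 12.1
```

>>> move_arm:
  rows:
    - [[0, 0, 0, 0.035, 3]]

```text
clock: 9.85
ee_pos: [0.5927, -0.1587, 0.1314]
tool_rot: [0.783, 0.621, -0.007, -0.003]
ft_force: [-0.1, -0.3, -2.7]
width: 0.012
```

```bash
python3 go.py
```

```text
t 9.85 pos [ 592.7 -158.7  131.4] psi 76.86 tilt 0.86 Ftool [-0.3 -0.   2.7] Ttool [ 0.009  0.08  -0.511] tau6 -0.055 q6 -0.03 w 12.0
```

>>> move_arm:
  rows:
    - [[0, 0, 0, 0.035, 3]]

```text
clock: 9.93
ee_pos: [0.5927, -0.1585, 0.1311]
tool_rot: [0.8, 0.6, -0.007, -0.003]
ft_force: [0.6, -1.1, -2.4]
width: 0.0122
```

```bash
python3 go.py
```

```text
t 9.93 pos [ 592.7 -158.5  131.1] psi 73.80 tilt 0.86 Ftool [-0.9  0.9  2.4] Ttool [ 0.033  0.015 -0.492] tau6 -0.040 q6 0.03 w 12.2
```

>>> move_arm:
  rows:
    - [[0, 0, 0, 0.035, 3]]

```text
clock: 10.02
ee_pos: [0.5927, -0.1584, 0.1308]
tool_rot: [0.815, 0.579, -0.007, -0.003]
ft_force: [0.3, -0.5, -1.9]
width: 0.0122
```

```bash
python3 go.py
```

```text
t 10.02 pos [ 592.7 -158.4  130.8] psi 70.74 tilt 0.86 Ftool [-0.3  0.5  1.9] Ttool [ 0.026  0.066 -0.533] tau6 -0.025 q6 0.08 w 12.2
```

>>> move_arm:
  rows:
    - [[0, 0, 0, 0.035, 3]]

```text
clock: 10.1
ee_pos: [0.5928, -0.1583, 0.1305]
tool_rot: [0.831, 0.557, -0.007, -0.003]
ft_force: [-0.2, -0.7, -1.4]
width: 0.0118
```

```bash
python3 go.py
```

```text
t 10.10 pos [ 592.8 -158.3  130.5] psi 67.69 tilt 0.85 Ftool [-0.7  0.2  1.4] Ttool [ 0.103  0.056 -0.529] tau6 -0.011 q6 0.13 w 11.8
```

>>> move_arm:
  rows:
    - [[0, 0, 0, 0.035, 3]]

```text
clock: 10.18
ee_pos: [0.5928, -0.1583, 0.1302]
tool_rot: [0.845, 0.535, -0.007, -0.002]
ft_force: [0.8, 0.6, -1.2]
width: 0.0119
```

```bash
python3 go.py
```

```text
t 10.18 pos [ 592.8 -158.3  130.2] psi 64.64 tilt 0.85 Ftool [0.9 0.5 1.2] Ttool [ 0.024  0.137 -0.531] tau6 0.002 q6 0.19 w 11.9
```

>>> move_arm:
  rows:
    - [[0, 0, 0, 0.035, 3]]

```text
clock: 10.27
ee_pos: [0.5928, -0.1582, 0.1299]
tool_rot: [0.859, 0.512, -0.007, -0.002]
ft_force: [0.2, -1.1, -1.7]
width: 0.0122
```

```bash
python3 go.py
```

```text
t 10.27 pos [ 592.8 -158.2  129.9] psi 61.59 tilt 0.85 Ftool [-0.8  0.7  1.7] Ttool [ 0.034  0.042 -0.582] tau6 0.014 q6 0.24 w 12.2
```

>>> move_arm:
  rows:
    - [[0, 0, 0, 0.035, 3]]

```text
clock: 10.35
ee_pos: [0.5929, -0.1581, 0.1296]
tool_rot: [0.872, 0.489, -0.007, -0.002]
ft_force: [-1.0, 0.3, -2.0]
width: 0.0125
```

```bash
python3 go.py
```

```text
t 10.35 pos [ 592.9 -158.1  129.6] psi 58.54 tilt 0.84 Ftool [-0.3 -1.   2. ] Ttool [ 0.043  0.109 -0.565] tau6 0.026 q6 0.29 w 12.5
```

>>> move_arm:
  rows:
    - [[0.5, 0, 0, 0, 0], [0.5, 0, 0, 0, 0], [0.5, 0, 0, -1.5, 0], [0.5, 0, 0, -4.6, 0]]

```text
clock: 10.68
ee_pos: [0.5909, -0.1572, 0.1725]
tool_rot: [0.872, 0.489, -0.01, -0.005]
ft_force: [-0.2, -0.5, -0.2]
width: 0.0428
```

```bash
python3 go.py b .175 74.5
```

```text
t 10.68 pos [ 590.9 -157.2  172.5] psi 58.61 tilt 1.25 Ftool [-0.5  0.1  0.2] Ttool [0.    0.039 0.001] tau6 -0.005 q6 0.29 w 42.8
(array([  1.75, -13.65,  -0.03]), np.float64(-15.9), np.float64(58.61))
```

>>> move_arm:
  rows:
    - [[0.5, 0.4, -2.6, -0.5, -3], [0.5, 0.8, -5.2, -0.6, -6], [0.5, 1.2, -8, -0.6, -9], [0.5, 1.5, -11, -0.6, -12], [0.5, 1.75, -13.5, -0.3, -15.9], [0.5, 1.75, -13.65, 0, -15.9], [0.5, 1.75, -13.65, 0, -15.9]]

```text
clock: 11.27
ee_pos: [0.4825, -0.0705, 0.175]
tool_rot: [0.795, 0.606, -0.009, -0.006]
ft_force: [0.7, -0.6, 0.8]
width: 0.0425
```

```bash
python3 go.py b .133 74.5;  python3 - <<'E'
from h import *
from rig import env
im=env.read_camera("wrist")[:,:,::-1]; cv2.imwrite("pics/w5.png",im)
print(proj(env.camera_model("wrist"),[[*KN['b'],.16],[*KN['b'],.128]]))
E
```

```text
t 11.27 pos [482.5 -70.5 175. ] psi 74.60 tilt 1.24 Ftool [-0.4  0.8 -0.8] Ttool [ 0.014 -0.026 -0.001] tau6 -0.031 q6 0.13 w 42.5
(array([-0.01,  0.2 ,  4.2 ]), np.float64(0.1), np.float64(74.6))
[[273.89033469 260.75665936]
 [274.25692806 237.52913569]]
```

View pics/w5.png

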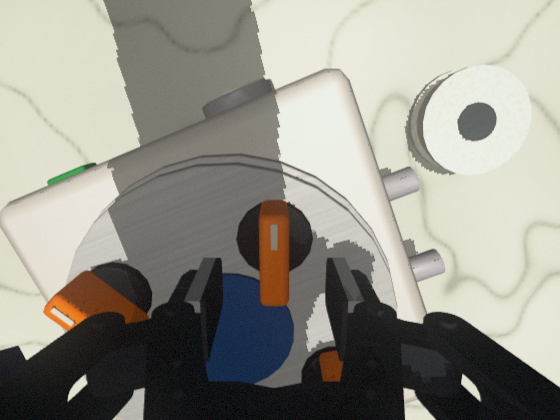

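>>> move_arm:
  rows:
    - [[0.5, 0, 0.1, 1.5, 0], [0.5, 0, 0.15, 3, 0], [0.5, 0, 0.15, 4.1, 0], [0.5, 0, 0.15, 4.2, 0], [0, 0, 0.15, 4.2, 0], [0, 0, 0.15, 4.2, 0], [0, 0, 0.15, 4.2, 0], [0, 0, 0.15, 4.2, 0]]

```text
clock: 11.98
ee_pos: [0.4859, -0.0716, 0.1342]
tool_rot: [0.796, 0.606, -0.007, -0.005]
ft_force: [0.7, 1.1, 1.1]
width: 0.0125
```

```bash
python3 go.py b .133 74.5
```

```text
t 11.98 pos [485.9 -71.6 134.2] psi 74.56 tilt 1.01 Ftool [ 1.2  0.4 -1.1] Ttool [-0.176  0.259 -0.162] tau6 0.116 q6 0.13 w 12.5
(array([-0.02, -0.24,  0.13]), np.float64(0.1), np.float64(74.56))
```

>>> move_arm:
  rows:
    - [[0, 0, 0, 0.03, 3], [0, 0, 0, 0.065, 6], [0, 0, 0, 0.1, 9], [0, 0, 0, 0.135, 12]]

```text
clock: 12.32
ee_pos: [0.4857, -0.072, 0.1331]
tool_rot: [0.855, 0.519, -0.008, -0.003]
ft_force: [-0.7, -1.7, 0.0]
width: 0.0124
```

```bash
python3 go.py
```

```text
t 12.32 pos [485.7 -72.  133.1] psi 62.48 tilt 1.03 Ftool [-1.9  0.2 -0. ] Ttool [ 0.074 -0.263 -0.515] tau6 -0.032 q6 0.34 w 12.4
```

>>> move_arm:
  rows:
    - [[0, 0, 0, 0.035, 3]]

```text
clock: 12.4
ee_pos: [0.4856, -0.0722, 0.1329]
tool_rot: [0.869, 0.495, -0.009, -0.003]
ft_force: [-0.0, -0.1, -3.4]
width: 0.0123
```

```bash
python3 go.py
```

```text
t 12.40 pos [485.6 -72.2 132.9] psi 59.40 tilt 1.05 Ftool [-0.1  0.1  3.4] Ttool [-0.01   0.187 -0.527] tau6 -0.031 q6 0.39 w 12.3
```

>>> move_arm:
  rows:
    - [[0, 0, 0, 0.035, 3]]

```text
clock: 12.48
ee_pos: [0.4855, -0.0723, 0.1326]
tool_rot: [0.882, 0.472, -0.009, -0.003]
ft_force: [1.0, -0.3, -2.4]
width: 0.012
```

```bash
python3 go.py
```

```text
t 12.48 pos [485.5 -72.3 132.6] psi 56.32 tilt 1.05 Ftool [0.3 1.  2.4] Ttool [ 0.008  0.159 -0.507] tau6 -0.005 q6 0.44 w 12.0
```

>>> move_arm:
  rows:
    - [[0, 0, 0, 0.035, 3]]

```text
clock: 12.57
ee_pos: [0.4854, -0.0724, 0.1323]
tool_rot: [0.894, 0.448, -0.009, -0.002]
ft_force: [-0.2, -0.9, -3.5]
width: 0.0123
```

```bash
python3 go.py
```

```text
t 12.57 pos [485.4 -72.4 132.3] psi 53.25 tilt 1.06 Ftool [-0.8  0.4  3.5] Ttool [ 0.008  0.097 -0.535] tau6 0.012 q6 0.50 w 12.3
```

>>> move_arm:
  rows:
    - [[0, 0, 0, 0.035, 3]]

```text
clock: 12.65
ee_pos: [0.4853, -0.0725, 0.132]
tool_rot: [0.906, 0.424, -0.009, -0.002]
ft_force: [0.9, 0.2, -1.5]
width: 0.0125
```

```bash
python3 go.py
```

```text
t 12.65 pos [485.3 -72.5 132. ] psi 50.18 tilt 1.08 Ftool [0.7 0.6 1.4] Ttool [ 0.023  0.112 -0.587] tau6 0.030 q6 0.55 w 12.5
```

>>> move_arm:
  rows:
    - [[0, 0, 0, 0.035, 3]]

```text
clock: 12.73
ee_pos: [0.4853, -0.0726, 0.1317]
tool_rot: [0.917, 0.4, -0.009, -0.001]
ft_force: [-0.2, 0.3, -1.8]
width: 0.0122
```

```bash
python3 go.py
```

```text
t 12.73 pos [485.3 -72.6 131.7] psi 47.11 tilt 1.09 Ftool [ 0.1 -0.3  1.8] Ttool [ 0.047  0.098 -0.544] tau6 0.047 q6 0.61 w 12.2
```

>>> move_arm:
  rows:
    - [[0, 0, 0, 0.035, 3]]

```text
clock: 12.82
ee_pos: [0.4851, -0.0727, 0.1315]
tool_rot: [0.927, 0.375, -0.01, -0.001]
ft_force: [-0.5, -0.0, -2.3]
width: 0.0118
```

```bash
python3 go.py
```

```text
t 12.82 pos [485.1 -72.7 131.5] psi 44.04 tilt 1.10 Ftool [-0.3 -0.3  2.3] Ttool [ 0.092  0.115 -0.589] tau6 0.063 q6 0.66 w 11.8
```

>>> move_arm:
  rows:
    - [[0, 0, 0, 0.035, 3]]

```text
clock: 12.9
ee_pos: [0.485, -0.0728, 0.1311]
tool_rot: [0.937, 0.35, -0.01, -0.001]
ft_force: [0.5, -0.6, -2.3]
width: 0.0121
```

```bash
python3 go.py
```

```text
t 12.90 pos [485.  -72.8 131.1] psi 40.98 tilt 1.12 Ftool [-0.   0.8  2.3] Ttool [ 0.075  0.151 -0.622] tau6 0.076 q6 0.71 w 12.1
```

>>> move_arm:
  rows:
    - [[0.5, 0, 0, 0, 0], [0.5, 0, 0, 0, 0], [0.5, 0, 0, -1.5, 0], [0.5, 0, 0, -4.4, 0], [0.5, 0, 0, -4.6, 0]]

```text
clock: 13.32
ee_pos: [0.4887, -0.073, 0.1815]
tool_rot: [0.937, 0.35, -0.007, 0.001]
ft_force: [0.8, -0.6, 1.1]
width: 0.0426
```

```bash
cat >> h.py <<'E'
KN=dict(a=np.array([.5838,-.0595]),c=np.array([.4950,-.1705]),d=np.array([.5930,-.1585]),b=np.array([.4853,-.0722]))
E
python3 go.py a .173 85.6
```

```text
t 13.32 pos [488.7 -73.  181.5] psi 41.03 tilt 0.77 Ftool [ 0.2  1.  -1.1] Ttool [-0.074  0.091  0.04 ] tau6 0.010 q6 0.71 w 42.6
(array([8.07, 5.22, 0.73]), np.float64(-44.6), np.float64(41.03))
```

>>> move_arm:
  rows:
    - [[0.5, 1.3, 0.8, 0, -7], [0.5, 2.6, 1.7, 0, -14], [0.5, 4, 2.6, 0, -21], [0.5, 5.4, 3.5, 0, -28], [0.5, 6.8, 4.4, 0, -35], [0.5, 8, 5.2, 0.2, -42], [0.5, 8.07, 5.22, 0.6, -44.6], [0.5, 8.07, 5.22, 0.7, -44.6], [0.5, 8.07, 5.22, 0.7, -44.6]]

```text
clock: 14.07
ee_pos: [0.5834, -0.0595, 0.1728]
tool_rot: [0.734, 0.679, -0.007, -0.002]
ft_force: [0.4, 0.2, 0.4]
width: 0.0428
```

```bash
python3 go.py a .131 85.6
```

```text
t 14.07 pos [583.4 -59.5 172.8] psi 85.58 tilt 0.82 Ftool [ 0.2  0.4 -0.4] Ttool [ 0.044  0.037 -0.012] tau6 -0.050 q6 -0.02 w 42.8
(array([0.03, 0.09, 4.18]), np.float64(-0.0), np.float64(85.58))
```

>>> move_arm:
  rows:
    - [[0.5, 0, 0.05, 1.5, 0], [0.5, 0, 0.09, 3, 0], [0.5, 0, 0.09, 4.1, 0], [0.5, 0, 0.09, 4.2, 0], [0, 0, 0.09, 4.2, 0], [0, 0, 0.09, 4.2, 0], [0, 0, 0.09, 4.2, 0], [0, 0, 0.09, 4.2, 0]]

```text
clock: 14.73
ee_pos: [0.5842, -0.0595, 0.1321]
tool_rot: [0.734, 0.68, -0.006, -0.001]
ft_force: [-0.9, 1.1, 3.7]
width: 0.0122
```

>>> move_arm:
  rows:
    - [[0, 0, 0, 0.03, 3], [0, 0, 0, 0.065, 6], [0, 0, 0, 0.1, 9]]

```text
clock: 14.98
ee_pos: [0.5842, -0.0597, 0.1314]
tool_rot: [0.785, 0.619, -0.006, -0.001]
ft_force: [-0.7, -0.2, -0.1]
width: 0.012
```

```bash
python3 go.py
```

```text
t 14.98 pos [584.2 -59.7 131.4] psi 76.54 tilt 0.74 Ftool [-0.4 -0.7  0.1] Ttool [ 0.181 -0.052 -0.499] tau6 -0.009 q6 0.14 w 12.0
```

>>> move_arm:
  rows:
    - [[0, 0, 0, 0.035, 3]]

```text
clock: 15.07
ee_pos: [0.5841, -0.0597, 0.1312]
tool_rot: [0.802, 0.598, -0.007, -0.0]
ft_force: [0.8, 0.1, -3.0]
width: 0.0121
```

```bash
python3 go.py
```

```text
t 15.07 pos [584.1 -59.7 131.2] psi 73.45 tilt 0.75 Ftool [0.3 0.8 3. ] Ttool [ 0.019  0.145 -0.533] tau6 -0.005 q6 0.19 w 12.1
```

>>> move_arm:
  rows:
    - [[0, 0, 0, 0.035, 3]]

```text
clock: 15.15
ee_pos: [0.5841, -0.0598, 0.1309]
tool_rot: [0.817, 0.576, -0.007, 0.0]
ft_force: [-0.5, -0.5, -2.3]
width: 0.012
```

```bash
python3 go.py
```

```text
t 15.15 pos [584.1 -59.8 130.9] psi 70.36 tilt 0.76 Ftool [-0.7 -0.3  2.3] Ttool [ 0.029  0.065 -0.552] tau6 0.020 q6 0.25 w 12.0
```

>>> move_arm:
  rows:
    - [[0.5, 0, 0, 0, 0], [0.5, 0, 0, 0, 0], [0.5, 0, 0, -1.5, 0], [0.5, 0, 0, -4.1, 0], [0.5, 0, 0, -4.2, 0]]

```text
clock: 15.57
ee_pos: [0.5874, -0.0598, 0.1775]
tool_rot: [0.817, 0.576, -0.004, 0.003]
ft_force: [0.3, -0.9, 0.2]
width: 0.0427
```

```bash
python3 go.py c .173 121.9
```

```text
t 15.57 pos [587.4 -59.8 177.5] psi 70.40 tilt 0.53 Ftool [-0.8  0.6 -0.2] Ttool [-0.027 -0.046  0.021] tau6 0.009 q6 0.25 w 42.7
(array([-13.52,  -4.99,   0.58]), np.float64(-51.5), np.float64(70.4))
```

>>> move_arm:
  rows:
    - [[0.5, -1.9, -0.7, 0, -7], [0.5, -3.8, -1.4, 0, -14], [0.5, -5.7, -2.1, 0, -21], [0.5, -7.6, -2.8, 0, -28], [0.5, -9.5, -3.5, 0, -35], [0.5, -11.4, -4.2, 0, -42], [0.5, -13, -4.8, 0.2, -49], [0.5, -13.52, -4.99, 0.5, -51.5], [0.5, -13.52, -4.99, 0.5, -51.5], [0.5, -13.52, -4.99, 0.5, -51.5]]

```text
clock: 16.4
ee_pos: [0.4951, -0.1708, 0.1741]
tool_rot: [0.486, 0.874, -0.004, 0.001]
ft_force: [0.5, 0.9, -0.5]
width: 0.0429
```

```bash
python3 go.py c .131 121.9
```

```text
t 16.40 pos [ 495.1 -170.8  174.1] psi 121.80 tilt 0.52 Ftool [0.5 0.9 0.5] Ttool [-0.007 -0.001  0.011] tau6 -0.059 q6 -0.88 w 42.9
(array([0.06, 0.03, 4.31]), np.float64(-0.1), np.float64(121.8))
```

>>> move_arm:
  rows:
    - [[0.5, 0.03, 0.03, 1.5, 0], [0.5, 0.06, 0.03, 3, 0], [0.5, 0.06, 0.03, 4.2, 0], [0.5, 0.06, 0.03, 4.3, 0], [0, 0.06, 0.03, 4.3, 0], [0, 0.06, 0.03, 4.3, 0], [0, 0.06, 0.03, 4.3, 0], [0, 0.06, 0.03, 4.3, 0]]

```text
clock: 17.07
ee_pos: [0.4957, -0.17, 0.1321]
tool_rot: [0.486, 0.874, -0.004, 0.002]
ft_force: [0.2, 1.5, 3.7]
width: 0.0123
```

>>> move_arm:
  rows:
    - [[0, 0, 0, 0.03, 3], [0, 0, 0, 0.065, 6], [0, 0, 0, 0.1, 9]]

```text
clock: 17.32
ee_pos: [0.4958, -0.1702, 0.1315]
tool_rot: [0.554, 0.833, -0.004, 0.002]
ft_force: [-1.3, -0.8, 0.8]
width: 0.0121
```

```bash
python3 go.py
```

```text
t 17.32 pos [ 495.8 -170.2  131.5] psi 112.77 tilt 0.51 Ftool [-0.3 -1.5 -0.7] Ttool [ 0.166  0.094 -0.548] tau6 0.009 q6 -0.72 w 12.1
```

>>> move_arm:
  rows:
    - [[0, 0, 0, 0.035, 3]]

```text
clock: 17.4
ee_pos: [0.4958, -0.1702, 0.1313]
tool_rot: [0.576, 0.818, -0.004, 0.002]
ft_force: [0.3, -0.1, -2.6]
width: 0.0121
```

```bash
python3 go.py
```

```text
t 17.40 pos [ 495.8 -170.2  131.3] psi 109.69 tilt 0.53 Ftool [-0.1  0.3  2.6] Ttool [ 0.02   0.095 -0.575] tau6 0.018 q6 -0.67 w 12.1
```

>>> move_arm:
  rows:
    - [[0, 0, 0, 0.035, 3]]

```text
clock: 17.48
ee_pos: [0.4958, -0.1703, 0.131]
tool_rot: [0.598, 0.802, -0.004, 0.003]
ft_force: [-0.0, -0.6, -1.9]
width: 0.0124
```

```bash
python3 go.py
```

```text
t 17.48 pos [ 495.8 -170.3  131. ] psi 106.61 tilt 0.55 Ftool [-0.6 -0.2  1.9] Ttool [ 0.005  0.096 -0.632] tau6 0.043 q6 -0.62 w 12.4
```

>>> move_arm:
  rows:
    - [[0, 0, 0, 0.035, 3]]

```text
clock: 17.57
ee_pos: [0.4958, -0.1703, 0.1307]
tool_rot: [0.619, 0.785, -0.004, 0.003]
ft_force: [0.6, 0.6, -2.7]
width: 0.0123
```

```bash
python3 go.py
```

```text
t 17.57 pos [ 495.8 -170.3  130.7] psi 103.53 tilt 0.57 Ftool [0.5 0.7 2.7] Ttool [ 0.06   0.131 -0.576] tau6 0.060 q6 -0.56 w 12.3
```

>>> move_arm:
  rows:
    - [[0.5, 0, 0, 0, 0], [0.5, 0, 0, 0, 0], [0.5, 0, 0, -1.5, 0], [0.5, 0, 0, -4.1, 0], [0.5, 0, 0, -4.2, 0]]

```text
clock: 17.98
ee_pos: [0.4986, -0.171, 0.177]
tool_rot: [0.619, 0.786, -0.003, 0.006]
ft_force: [0.6, -0.3, 0.7]
width: 0.0428
```

```bash
python3 go.py d .173 58.5
```

```text
t 17.98 pos [ 498.6 -171.   177. ] psi 103.57 tilt 0.81 Ftool [-0.5  0.6 -0.7] Ttool [-0.008 -0.024  0.001] tau6 0.009 q6 -0.56 w 42.8
(array([-1.  ,  9.47,  0.45]), np.float64(45.1), np.float64(103.57))
```

>>> move_arm:
  rows:
    - [[0.5, -0.1, 1.4, 0, 7], [0.5, -0.3, 2.9, 0, 14], [0.5, -0.5, 4.4, 0, 21], [0.5, -0.7, 5.9, 0, 28], [0.5, -0.9, 7.4, 0, 35], [0.5, -1, 8.8, 0.1, 42], [0.5, -1, 9.47, 0.4, 45.1], [0.5, -1, 9.47, 0.4, 45.1], [0.5, -1, 9.47, 0.4, 45.1]]

```text
clock: 18.73
ee_pos: [0.593, -0.1585, 0.1733]
tool_rot: [0.872, 0.489, -0.0, 0.007]
ft_force: [-0.2, -0.8, -0.2]
width: 0.0424
```

```bash
python3 go.py d .129 58.5
```

```text
t 18.73 pos [ 593.  -158.5  173.3] psi 58.60 tilt 0.81 Ftool [-0.8  0.3  0.2] Ttool [ 0.046 -0.021 -0.018] tau6 0.056 q6 0.29 w 42.4
(array([ 0.04, -0.05,  4.43]), np.float64(0.1), np.float64(58.6))
```

>>> move_arm:
  rows:
    - [[0.5, 0.03, -0.05, 1.5, 0], [0.5, 0.04, -0.05, 3, 0], [0.5, 0.04, -0.05, 4.2, 0], [0.5, 0.04, -0.05, 4.35, 0], [0, 0.04, -0.05, 4.35, 0], [0, 0.04, -0.05, 4.35, 0], [0, 0.04, -0.05, 4.35, 0], [0, 0.04, -0.05, 4.35, 0]]

```text
clock: 19.4
ee_pos: [0.5934, -0.1586, 0.131]
tool_rot: [0.872, 0.49, 0.0, 0.008]
ft_force: [-1.2, 1.2, 2.9]
width: 0.0122
```

>>> move_arm:
  rows:
    - [[0, 0, 0, 0.03, 3], [0, 0, 0, 0.065, 6]]

```text
clock: 19.57
ee_pos: [0.5935, -0.1585, 0.1306]
tool_rot: [0.896, 0.443, 0.001, 0.008]
ft_force: [-1.1, 0.2, 0.6]
width: 0.012
```

```bash
python3 go.py
```

```text
t 19.57 pos [ 593.5 -158.5  130.6] psi 52.60 tilt 0.87 Ftool [-0.5 -1.  -0.6] Ttool [ 0.112  0.009 -0.536] tau6 -0.005 q6 0.40 w 12.0
```

>>> move_arm:
  rows:
    - [[0, 0, 0, 0.035, 3]]

```text
clock: 19.65
ee_pos: [0.5935, -0.1584, 0.1305]
tool_rot: [0.908, 0.419, 0.001, 0.008]
ft_force: [1.1, -0.3, -2.9]
width: 0.0121
```

```bash
python3 go.py
```

```text
t 19.65 pos [ 593.5 -158.4  130.5] psi 49.55 tilt 0.88 Ftool [0.4 1.  2.9] Ttool [ 0.003  0.024 -0.589] tau6 0.042 q6 0.45 w 12.1
```

>>> move_arm:
  rows:
    - [[0, 0, 0, 0.035, 3]]

```text
clock: 19.73
ee_pos: [0.5935, -0.1584, 0.1302]
tool_rot: [0.919, 0.395, 0.001, 0.008]
ft_force: [0.3, -1.1, -2.5]
width: 0.0121
```

```bash
python3 go.py
```

```text
t 19.73 pos [ 593.5 -158.4  130.2] psi 46.50 tilt 0.89 Ftool [-0.6  1.   2.5] Ttool [ 0.014 -0.011 -0.56 ] tau6 0.063 q6 0.50 w 12.1
```

>>> move_arm:
  rows:
    - [[0, 0, 0, 0.035, 3]]

```text
clock: 19.82
ee_pos: [0.5936, -0.1583, 0.1299]
tool_rot: [0.929, 0.37, 0.001, 0.008]
ft_force: [0.6, 0.4, -1.9]
width: 0.0121
```

```bash
python3 go.py
```

```text
t 19.82 pos [ 593.6 -158.3  129.9] psi 43.45 tilt 0.90 Ftool [0.7 0.1 1.9] Ttool [ 0.034 -0.004 -0.631] tau6 0.081 q6 0.56 w 12.1
```

>>> move_arm:
  rows:
    - [[0, 0, 0, 0.035, 3]]

```text
clock: 19.9
ee_pos: [0.5936, -0.1583, 0.1296]
tool_rot: [0.938, 0.345, 0.001, 0.008]
ft_force: [-0.1, 1.1, -1.5]
width: 0.0122
```

```bash
python3 go.py
```

```text
t 19.90 pos [ 593.6 -158.3  129.6] psi 40.41 tilt 0.91 Ftool [ 0.7 -0.9  1.5] Ttool [ 0.111  0.019 -0.611] tau6 0.096 q6 0.61 w 12.2
```

>>> move_arm:
  rows:
    - [[0.5, 0, 0, 0, 0], [0.5, 0, 0, 0, 0], [0.5, 0, 0, -1.5, 0], [0.5, 0, 0, -4.1, 0], [0.5, 0, 0, -4.2, 0]]

```text
clock: 20.32
ee_pos: [0.596, -0.1585, 0.1765]
tool_rot: [0.938, 0.346, 0.005, 0.01]
ft_force: [1.8, -0.5, 1.3]
width: 0.0428
```

```bash
python3 go.py b .173 41
```

```text
t 20.32 pos [ 596.  -158.5  176.5] psi 40.46 tilt 1.28 Ftool [ 1.   1.6 -1.3] Ttool [ 0.006 -0.005  0.033] tau6 0.009 q6 0.61 w 42.8
(array([ -2.82, -13.75,   0.04]), np.float64(-0.5), np.float64(40.46))
```

>>> move_arm:
  rows:
    - [[0.5, -0.6, -2.7, -0.3, 0], [0.5, -1.2, -5.5, -0.3, 0], [0.5, -1.8, -8.5, -0.3, 0], [0.5, -2.4, -11.4, -0.2, 0], [0.5, -2.8, -13.6, 0, -0.5], [0.5, -2.82, -13.75, 0, -0.5], [0.5, -2.82, -13.75, 0, -0.5]]

```text
clock: 20.9
ee_pos: [0.4847, -0.0717, 0.1738]
tool_rot: [0.936, 0.351, 0.005, 0.01]
ft_force: [1.1, -0.2, 0.8]
width: 0.0432
```

```bash
python3 go.py b .130 41
```

```text
t 20.90 pos [484.7 -71.7 173.8] psi 41.06 tilt 1.32 Ftool [ 0.7  0.9 -0.8] Ttool [ 0.003 -0.011 -0.006] tau6 0.020 q6 0.72 w 43.2
(array([ 0.01, -0.02,  4.38]), np.float64(0.1), np.float64(41.06))
```

>>> move_arm:
  rows:
    - [[0.5, 0.01, -0.02, 1.5, 0], [0.5, 0.01, -0.02, 3, 0], [0.5, 0.01, -0.02, 4.2, 0], [0.5, 0.01, -0.02, 4.35, 0], [0, 0.01, -0.02, 4.35, 0], [0, 0.01, -0.02, 4.35, 0], [0, 0.01, -0.02, 4.35, 0], [0, 0.01, -0.02, 4.35, 0]]

```text
clock: 21.57
ee_pos: [0.4858, -0.0732, 0.1313]
tool_rot: [0.936, 0.351, 0.005, 0.012]
ft_force: [-2.1, -4.2, 3.1]
width: 0.0125
```

>>> move_arm:
  rows:
    - [[0, 0, 0, 0.03, 3], [0, 0, 0, 0.065, 6]]

```text
clock: 21.73
ee_pos: [0.4855, -0.0735, 0.1309]
tool_rot: [0.954, 0.301, 0.005, 0.012]
ft_force: [-2.4, -2.6, 0.1]
width: 0.012
```

```bash
python3 go.py
```

```text
t 21.73 pos [485.5 -73.5 130.9] psi 35.00 tilt 1.47 Ftool [-3.5  0.7 -0.1] Ttool [-0.058 -0.6   -0.633] tau6 0.040 q6 0.82 w 12.0
```

>>> move_arm:
  rows:
    - [[0, 0, 0, 0.035, 3]]

```text
clock: 21.82
ee_pos: [0.4853, -0.0737, 0.1307]
tool_rot: [0.961, 0.275, 0.005, 0.012]
ft_force: [-0.4, -1.4, -2.4]
width: 0.0121
```

```bash
python3 go.py
```

```text
t 21.82 pos [485.3 -73.7 130.7] psi 31.93 tilt 1.48 Ftool [-1.1  0.9  2.4] Ttool [-0.105 -0.255 -0.644] tau6 0.076 q6 0.87 w 12.1
```

>>> move_arm:
  rows:
    - [[0, 0, 0, 0.035, 3]]

```text
clock: 21.9
ee_pos: [0.4852, -0.0737, 0.1304]
tool_rot: [0.968, 0.249, 0.006, 0.012]
ft_force: [-0.9, -1.6, -1.2]
width: 0.0121
```

```bash
python3 go.py
```

```text
t 21.90 pos [485.2 -73.7 130.4] psi 28.86 tilt 1.49 Ftool [-1.5  0.9  1.3] Ttool [-0.099 -0.313 -0.598] tau6 0.101 q6 0.93 w 12.1
```

>>> move_arm:
  rows:
    - [[0.5, 0, 0, 0, 0], [0.5, 0, 0, 0, 0], [0.5, 0, 0, -1.5, 0], [0.5, 0, 0, -4.4, 0]]

```text
clock: 22.23
ee_pos: [0.4823, -0.0723, 0.1724]
tool_rot: [0.968, 0.25, 0.003, 0.01]
ft_force: [-0.3, -2.1, 0.2]
width: 0.0425
```

```bash
python3 go.py a .173 70.4
```

```text
t 22.23 pos [482.3 -72.3 172.4] psi 28.91 tilt 1.22 Ftool [-1.3  1.7 -0.2] Ttool [ 0.     0.007 -0.066] tau6 -0.014 q6 0.93 w 42.5
(array([9.51, 3.79, 0.03]), np.float64(-41.5), np.float64(28.91))
```

>>> move_arm:
  rows:
    - [[0.5, 1.6, 0.6, -0.4, -7], [0.5, 3.2, 1.2, -0.4, -14], [0.5, 4.8, 1.9, -0.4, -21], [0.5, 6.4, 2.5, -0.4, -28], [0.5, 8, 3.2, -0.3, -35], [0.5, 9.4, 3.7, 0, -41.5], [0.5, 9.51, 3.79, 0, -41.5], [0.5, 9.51, 3.79, 0, -41.5]]

```text
clock: 22.9
ee_pos: [0.5846, -0.0592, 0.1732]
tool_rot: [0.817, 0.576, -0.0, 0.011]
ft_force: [-0.5, 0.7, 0.2]
width: 0.0425
```

```bash
python3 go.py a .130 70.4
```

```text
t 22.90 pos [584.6 -59.2 173.2] psi 70.35 tilt 1.22 Ftool [ 0.5 -0.7 -0.2] Ttool [ 0.022 -0.042  0.019] tau6 -0.104 q6 0.25 w 42.5
(array([ 0.  , -0.14,  4.32]), np.float64(-0.1), np.float64(70.35))
```

>>> move_arm:
  rows:
    - [[0.5, 0, -0.1, 1.5, 0], [0.5, 0, -0.14, 3, 0], [0.5, 0, -0.14, 4.1, 0], [0.5, 0, -0.14, 4.3, 0], [0, 0, -0.14, 4.3, 0], [0, 0, -0.14, 4.3, 0], [0, 0, -0.14, 4.3, 0], [0, 0, -0.14, 4.3, 0]]

```text
clock: 23.57
ee_pos: [0.584, -0.0596, 0.1314]
tool_rot: [0.817, 0.576, -0.0, 0.011]
ft_force: [-1.9, -0.1, 3.5]
width: 0.0121
```

>>> move_arm:
  rows:
    - [[0, 0, 0, 0.03, 3], [0, 0, 0, 0.065, 6]]

```text
clock: 23.73
ee_pos: [0.5839, -0.0598, 0.131]
tool_rot: [0.847, 0.532, 0.0, 0.011]
ft_force: [-0.2, -0.0, -0.6]
width: 0.012
```

```bash
python3 go.py
```

```text
t 23.73 pos [583.9 -59.8 131. ] psi 64.28 tilt 1.29 Ftool [-0.1 -0.1  0.6] Ttool [ 0.15  -0.117 -0.53 ] tau6 -0.015 q6 0.36 w 12.0
```

>>> move_arm:
  rows:
    - [[0, 0, 0, 0.035, 3]]

```text
clock: 23.82
ee_pos: [0.5838, -0.0598, 0.1308]
tool_rot: [0.861, 0.509, 0.001, 0.011]
ft_force: [0.5, -0.7, -3.4]
width: 0.0122
```

```bash
python3 go.py
```

```text
t 23.82 pos [583.8 -59.8 130.8] psi 61.18 tilt 1.30 Ftool [-0.4  0.7  3.4] Ttool [ 0.001  0.03  -0.607] tau6 0.022 q6 0.41 w 12.2
```

>>> move_arm:
  rows:
    - [[0, 0, 0, 0.035, 3]]

```text
clock: 23.9
ee_pos: [0.5838, -0.0599, 0.1305]
tool_rot: [0.874, 0.486, 0.001, 0.011]
ft_force: [0.7, -0.5, -2.7]
width: 0.0118
```

```bash
python3 go.py
```

```text
t 23.90 pos [583.8 -59.9 130.5] psi 58.10 tilt 1.31 Ftool [-0.   0.8  2.7] Ttool [ 0.034 -0.031 -0.545] tau6 0.050 q6 0.46 w 11.8
```

>>> move_arm:
  rows:
    - [[0, 0, 0, 0.035, 3]]

```text
clock: 23.98
ee_pos: [0.5838, -0.0599, 0.1303]
tool_rot: [0.887, 0.462, 0.001, 0.011]
ft_force: [-0.4, -0.9, -1.5]
width: 0.0122
```

```bash
python3 go.py
```

```text
t 23.98 pos [583.8 -59.9 130.3] psi 55.01 tilt 1.32 Ftool [-0.9  0.2  1.5] Ttool [ 0.142 -0.125 -0.663] tau6 0.080 q6 0.52 w 12.2
```

>>> move_arm:
  rows:
    - [[0, 0, 0, 0.035, 3]]

```text
clock: 24.07
ee_pos: [0.5837, -0.0599, 0.1301]
tool_rot: [0.899, 0.438, 0.001, 0.012]
ft_force: [-0.4, -0.1, -2.0]
width: 0.0118
```

```bash
python3 go.py
```

```text
t 24.07 pos [583.7 -59.9 130.1] psi 51.93 tilt 1.33 Ftool [-0.3 -0.2  2. ] Ttool [ 0.04  -0.116 -0.618] tau6 0.114 q6 0.57 w 11.8
```

>>> move_arm:
  rows:
    - [[0, 0, 0, 0.035, 3]]

```text
clock: 24.15
ee_pos: [0.5837, -0.06, 0.1299]
tool_rot: [0.91, 0.414, 0.002, 0.012]
ft_force: [-0.5, -0.6, -1.3]
width: 0.0123
```

```bash
python3 go.py
```

```text
t 24.15 pos [583.7 -60.  129.9] psi 48.85 tilt 1.35 Ftool [-0.7  0.   1.3] Ttool [ 0.081 -0.077 -0.737] tau6 0.142 q6 0.63 w 12.3
```

>>> move_arm:
  rows:
    - [[0.5, 0, 0, 0, 0], [0.5, 0, 0, 0, 0], [0.5, 0, 0, -1.5, 0], [0.5, 0, 0, -4.4, 0]]

```text
clock: 24.48
ee_pos: [0.5807, -0.0589, 0.1713]
tool_rot: [0.91, 0.414, -0.001, 0.01]
ft_force: [-0.3, -1.2, -0.4]
width: 0.0426
```

```bash
python3 go.py c .172 103.5
```

```text
t 24.48 pos [580.7 -58.9 171.3] psi 48.90 tilt 1.14 Ftool [-1.1  0.6  0.4] Ttool [ 0.016 -0.013 -0.013] tau6 -0.012 q6 0.63 w 42.6
(array([-14.04,   0.88,   0.09]), np.float64(-54.6), np.float64(48.9))
```

>>> move_arm:
  rows:
    - [[0.5, -1.8, 0.1, -0.4, -7], [0.5, -3.6, 0.2, -0.4, -14], [0.5, -5.4, 0.3, -0.4, -21], [0.5, -7.2, 0.4, -0.4, -28], [0.5, -9, 0.5, -0.4, -35], [0.5, -10.8, 0.6, -0.4, -42], [0.5, -12.6, 0.8, -0.3, -49], [0.5, -14, 0.88, 0, -54.6], [0.5, -14.04, 0.88, 0, -54.6], [0.5, -14.04, 0.88, 0, -54.6]]

```text
clock: 25.32
ee_pos: [0.4951, -0.1709, 0.1734]
tool_rot: [0.62, 0.784, -0.005, 0.009]
ft_force: [0.0, 1.2, 0.2]
width: 0.0426
```

```bash
python3 go.py c .130 103.5
```

```text
t 25.32 pos [ 495.1 -170.9  173.4] psi 103.34 tilt 1.16 Ftool [ 1.2  0.3 -0.2] Ttool [0.002 0.074 0.082] tau6 -0.122 q6 -0.56 w 42.6
(array([ 0.12, -0.01,  4.34]), np.float64(-0.2), np.float64(103.34))
```

>>> move_arm:
  rows:
    - [[0.5, 0.05, 0, 1.5, 0], [0.5, 0.1, 0, 3, 0], [0.5, 0.1, 0, 4.1, 0], [0.5, 0.1, 0, 4.3, 0], [0, 0.1, 0, 4.3, 0], [0, 0.1, 0, 4.3, 0], [0, 0.1, 0, 4.3, 0], [0, 0.1, 0, 4.3, 0]]

```text
clock: 25.98
ee_pos: [0.496, -0.1703, 0.1314]
tool_rot: [0.62, 0.785, -0.004, 0.009]
ft_force: [-0.0, 0.5, 2.2]
width: 0.0121
```

>>> move_arm:
  rows:
    - [[0, 0, 0, 0.03, 3], [0, 0, 0, 0.065, 6]]

```text
clock: 26.15
ee_pos: [0.496, -0.1704, 0.131]
tool_rot: [0.66, 0.751, -0.004, 0.01]
ft_force: [-0.2, -0.6, -0.6]
width: 0.0121
```

```bash
python3 go.py
```

```text
t 26.15 pos [ 496.  -170.4  131. ] psi 97.32 tilt 1.20 Ftool [-0.5 -0.3  0.6] Ttool [ 0.197  0.118 -0.619] tau6 0.024 q6 -0.45 w 12.1
```

>>> move_arm:
  rows:
    - [[0, 0, 0, 0.035, 3]]

```text
clock: 26.23
ee_pos: [0.496, -0.1705, 0.1308]
tool_rot: [0.68, 0.733, -0.004, 0.01]
ft_force: [0.1, -0.2, -3.0]
width: 0.0119
```

```bash
python3 go.py
```

```text
t 26.23 pos [ 496.  -170.5  130.8] psi 94.23 tilt 1.22 Ftool [-0.1  0.   3. ] Ttool [ 0.097  0.099 -0.575] tau6 0.062 q6 -0.40 w 11.9
```

>>> move_arm:
  rows:
    - [[0, 0, 0, 0.035, 3]]

```text
clock: 26.32
ee_pos: [0.496, -0.1706, 0.1306]
tool_rot: [0.7, 0.714, -0.004, 0.01]
ft_force: [0.4, -1.3, -2.6]
width: 0.0123
```

```bash
python3 go.py
```

```text
t 26.32 pos [ 496.  -170.6  130.6] psi 91.15 tilt 1.24 Ftool [-1.3  0.4  2.7] Ttool [ 0.067  0.07  -0.621] tau6 0.092 q6 -0.34 w 12.3
```

>>> move_arm:
  rows:
    - [[0, 0, 0, 0.035, 3]]

```text
clock: 26.4
ee_pos: [0.4959, -0.1707, 0.1303]
tool_rot: [0.719, 0.695, -0.004, 0.01]
ft_force: [0.9, -1.0, -2.1]
width: 0.0121
```

```bash
python3 go.py
```

```text
t 26.40 pos [ 495.9 -170.7  130.3] psi 88.06 tilt 1.26 Ftool [-0.9  0.9  2.1] Ttool [ 0.135  0.112 -0.606] tau6 0.111 q6 -0.29 w 12.1
```

>>> move_arm:
  rows:
    - [[0, 0, 0, 0.035, 3]]

```text
clock: 26.48
ee_pos: [0.4959, -0.1707, 0.13]
tool_rot: [0.737, 0.675, -0.004, 0.01]
ft_force: [-0.6, -0.9, -1.6]
width: 0.0121
```

```bash
python3 go.py
```

```text
t 26.48 pos [ 495.9 -170.7  130. ] psi 84.97 tilt 1.27 Ftool [-0.9 -0.6  1.6] Ttool [ 0.097  0.075 -0.68 ] tau6 0.135 q6 -0.23 w 12.1
```

>>> move_arm:
  rows:
    - [[0, 0, 0, 0.035, 3]]

```text
clock: 26.57
ee_pos: [0.4959, -0.1708, 0.1298]
tool_rot: [0.755, 0.655, -0.004, 0.011]
ft_force: [-0.1, -0.5, -2.3]
width: 0.0122
```

```bash
python3 go.py
```

```text
t 26.57 pos [ 495.9 -170.8  129.8] psi 81.89 tilt 1.29 Ftool [-0.4 -0.1  2.3] Ttool [ 0.129  0.086 -0.647] tau6 0.158 q6 -0.18 w 12.2
```

>>> move_arm:
  rows:
    - [[0.5, 0, 0, 0, 0], [0.5, 0, 0, 0, 0], [0.5, 0, 0, -1.5, 0], [0.5, 0, 0, -4.4, 0]]

```text
clock: 26.9
ee_pos: [0.4932, -0.1692, 0.1716]
tool_rot: [0.755, 0.656, -0.005, 0.008]
ft_force: [0.2, -0.3, 0.9]
width: 0.0428
```

```bash
python3 go.py d .172 40.4; python3 - <<'E'
from h import *
from rig import env
s=env.read_state();m=env.camera_model("wrist");im=env.read_camera("wrist")[:,:,::-1]; cv2.imwrite("pics/w6.png",im)
np.save("w6.npy",dict(s=s,m=m),allow_pickle=True)
from bars import *
im=cv2.imread("pics/w6.png"); analyse(im,m,"/tmp/x.png",0.154)
im=cv2.imread("pics/w3.png")
E
```

```text
t 26.90 pos [ 493.2 -169.2  171.6] psi 81.93 tilt 1.09 Ftool [-0.2  0.3 -0.9] Ttool [-0.059 -0.019  0.003] tau6 -0.012 q6 -0.18 w 42.8
(array([ 2.46,  9.74, -0.04]), np.float64(41.5), np.float64(81.93))
[325. 370.] P [ 0.5644 -0.1524  0.145 ] edges [(np.float64(17.8), np.float64(133.1)), (np.float64(16.5), np.float64(82.8)), (np.float64(9.2), np.float64(165.3)), (np.float64(5.4), np.float64(35.3))]
[518. 346.] P [ 0.5624 -0.0518  0.145 ] edges [(np.float64(38.7), np.float64(45.8)), (np.float64(25.1), np.float64(38.3)), (np.float64(9.9), np.float64(52.5)), (np.float64(7.2), np.float64(147.6))]
[272. 252.] P [ 0.4932 -0.1707  0.145 ] edges [(np.float64(46.6), np.float64(173.6)), (np.float64(39.9), np.float64(173.7)), (np.float64(8.5), np.float64(89.5)), (np.float64(7.8), np.float64(82.5))]
[481. 201.] P [ 0.4808 -0.0716  0.145 ] edges [(np.float64(39.3), np.float64(120.1)), (np.float64(31.9), np.float64(120.1)), (np.float64(16.4), np.float64(43.0)), (np.float64(14.2), np.float64(66.4))]
[ 38. 159.] P [ 0.4339 -0.2701  0.145 ] edges [(np.float64(70.1), np.float64(160.0)), (np.float64(55.3), np.float64(17.3)), (np.float64(42.5), np.float64(107.9))]
```

View pics/w6.png

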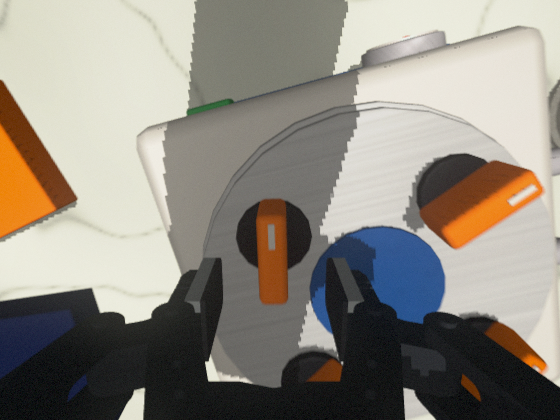

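```bash
python3 - <<'E'
import numpy as np
# (tau6, T) steady singles
d=[(-.056,.478),(-.039,.488),(-.029,.528),(-.019,.537),(-.009,.534),(.001,.523),
(-.051,.435),(-.039,.484),(-.027,.521),(-.015,.48),(-.004,.48),
(-.057,.46),(-.055,.483),(-.058,.426),(-.058,.403),(-.057,.483),(-.055,.511),(-.04,.492),(-.025,.533),(-.011,.529),(.002,.531),(.014,.582),(.026,.565),
(-.005,.507),(.012,.535),(.030,.587),(.047,.544),(.063,.589),(.076,.622),
(.020,.552),(.043,.632),(.060,.576),(.063,.56),(.081,.631),(.096,.611),(.101,.598),(.05,.545),(.08,.663),(.114,.618),(.142,.737),(.092,.621),(.111,.606),(.135,.68),(.158,.647)]
d=np.array(d); p,c=np.polyfit(d[:,0],d[:,1],1,cov=True); print(p,np.sqrt(np.diag(c)))
E
```

```text
[1.02509662 0.52764119] [0.07397512 0.0048404 ]
```

```bash
python3 go.py b .173 29.8
```

```text
t 26.95 pos [ 497.5 -170.6  179.1] psi 81.92 tilt 1.53 Ftool [-0.6  2.1 -3.9] Ttool [-0.111 -0.035  0.034] tau6 0.000 q6 -0.18 w 42.6
(array([ 9.58, -2.59,  0.37]), np.float64(52.1), np.float64(81.92))
```

```bash
python3 - <<'E'
from h import *
from rig import env
im=env.read_camera("side")[:,:,::-1]; cv2.imwrite("pics/s2.png",im)
im=env.read_camera("wrist")[:,:,::-1]; cv2.imwrite("pics/w7.png",im)
E
python3 go.py b .173 29.8
```

```text
t 27.05 pos [ 497.8 -170.7  176.5] psi 81.92 tilt 1.55 Ftool [-0.   0.7 -1. ] Ttool [-0.021  0.059  0.027] tau6 0.001 q6 -0.18 w 42.7
(array([ 9.58, -2.62,  0.11]), np.float64(52.1), np.float64(81.92))
```

>>> move_arm:
  rows:
    - [[0.5, 1.3, -0.3, -0.2, 7], [0.5, 2.6, -0.7, -0.2, 14], [0.5, 3.9, -1.1, -0.2, 21], [0.5, 5.2, -1.4, -0.2, 28], [0.5, 6.5, -1.8, -0.2, 35], [0.5, 7.8, -2.2, -0.1, 42], [0.5, 9.1, -2.5, 0, 49], [0.5, 9.58, -2.62, 0.1, 52.1], [0.5, 9.58, -2.62, 0.1, 52.1], [0.5, 9.58, -2.62, 0.1, 52.1]]

```text
clock: 27.88
ee_pos: [0.485, -0.0721, 0.1726]
tool_rot: [0.966, 0.259, 0.004, 0.013]
ft_force: [-0.1, 0.4, -0.5]
width: 0.0427
```

```bash
python3 go.py b .129 29.8
```

```text
t 27.88 pos [485.  -72.1 172.6] psi 29.97 tilt 1.54 Ftool [ 0.1 -0.4  0.5] Ttool [ 0.061  0.055 -0.022] tau6 0.062 q6 0.91 w 42.7
(array([ 0.02, -0.09,  4.36]), np.float64(0.2), np.float64(29.97))
```

>>> move_arm:
  rows:
    - [[0.5, 0, -0.05, 1.5, 0], [0.5, 0, -0.09, 3, 0], [0.5, 0, -0.09, 4.1, 0], [0.5, 0, -0.09, 4.3, 0], [0, 0, -0.09, 4.3, 0], [0, 0, -0.09, 4.3, 0], [0, 0, -0.09, 4.3, 0], [0, 0, -0.09, 4.3, 0]]

```text
clock: 28.55
ee_pos: [0.4849, -0.0731, 0.1305]
tool_rot: [0.966, 0.259, 0.003, 0.014]
ft_force: [-3.5, -2.0, 3.5]
width: 0.0121
```

>>> move_arm:
  rows:
    - [[0, 0, 0, 0.03, 3], [0, 0, 0, 0.065, 6]]

```text
clock: 28.72
ee_pos: [0.4847, -0.0733, 0.1301]
tool_rot: [0.978, 0.207, 0.004, 0.014]
ft_force: [-2.4, -1.2, 0.6]
width: 0.0122
```

```bash
python3 go.py
```

```text
t 28.72 pos [484.7 -73.3 130.1] psi 23.91 tilt 1.63 Ftool [-2.7  0.2 -0.6] Ttool [-0.023 -0.529 -0.58 ] tau6 -0.029 q6 1.02 w 12.2
```

>>> move_arm:
  rows:
    - [[0, 0, 0, 0.035, 3]]

```text
clock: 28.8
ee_pos: [0.4845, -0.0733, 0.13]
tool_rot: [0.983, 0.181, 0.004, 0.014]
ft_force: [-1.0, 0.2, -1.8]
width: 0.0121
```

```bash
python3 go.py
```

```text
t 28.80 pos [484.5 -73.3 130. ] psi 20.85 tilt 1.65 Ftool [-0.8 -0.6  1.8] Ttool [-0.109 -0.201 -0.572] tau6 0.019 q6 1.07 w 12.1
```

>>> move_arm:
  rows:
    - [[0, 0, 0, 0.035, 3]]

```text
clock: 28.88
ee_pos: [0.4843, -0.0734, 0.1297]
tool_rot: [0.988, 0.155, 0.005, 0.014]
ft_force: [-1.0, -0.8, -1.8]
width: 0.012
```

```bash
python3 go.py
```

```text
t 28.88 pos [484.3 -73.4 129.7] psi 17.80 tilt 1.66 Ftool [-1.2  0.4  1.8] Ttool [-0.114 -0.232 -0.589] tau6 0.060 q6 1.13 w 12.0
```

>>> move_arm:
  rows:
    - [[0, 0, 0, 0.035, 3]]

```text
clock: 28.97
ee_pos: [0.4842, -0.0735, 0.1295]
tool_rot: [0.992, 0.128, 0.005, 0.014]
ft_force: [-2.2, -0.7, -0.5]
width: 0.0122
```

```bash
python3 go.py
```

```text
t 28.97 pos [484.2 -73.5 129.5] psi 14.76 tilt 1.67 Ftool [-2.3  0.1  0.5] Ttool [-0.182 -0.316 -0.689] tau6 0.100 q6 1.18 w 12.2
```

>>> move_arm:
  rows:
    - [[0, 0, 0, 0.035, 3]]

```text
clock: 29.05
ee_pos: [0.4841, -0.0735, 0.1294]
tool_rot: [0.995, 0.102, 0.005, 0.014]
ft_force: [-1.9, -0.9, -0.9]
width: 0.0121
```

```bash
python3 go.py
```

```text
t 29.05 pos [484.1 -73.5 129.4] psi 11.72 tilt 1.69 Ftool [-2.   0.5  0.9] Ttool [-0.153 -0.281 -0.694] tau6 0.139 q6 1.23 w 12.1
```

>>> move_arm:
  rows:
    - [[0, 0, 0, 0.035, 3]]

```text
clock: 29.13
ee_pos: [0.4839, -0.0736, 0.1292]
tool_rot: [0.997, 0.076, 0.006, 0.014]
ft_force: [-0.5, -0.6, -0.6]
width: 0.0122
```

```bash
python3 go.py
```

```text
t 29.13 pos [483.9 -73.6 129.2] psi 8.69 tilt 1.70 Ftool [-0.6  0.5  0.6] Ttool [-0.162 -0.417 -0.711] tau6 0.177 q6 1.28 w 12.2
```

>>> move_arm:
  rows:
    - [[0.5, 0, 0, 0, 0], [0.5, 0, 0, 0, 0], [0.5, 0, 0, -1.5, 0], [0.5, 0, 0, -4.4, 0]]

```text
clock: 29.47
ee_pos: [0.4812, -0.0719, 0.1711]
tool_rot: [0.997, 0.076, 0.003, 0.013]
ft_force: [0.4, -0.1, 0.4]
width: 0.043
```

```bash
python3 go.py d .172 42
```

```text
t 29.47 pos [481.2 -71.9 171.1] psi 8.75 tilt 1.51 Ftool [ 0.4  0.1 -0.4] Ttool [ 0.033 -0.    -0.043] tau6 -0.020 q6 1.29 w 43.0
(array([ 9.73, 10.25,  0.22]), np.float64(-33.3), np.float64(8.75))
```

>>> move_arm:
  rows:
    - [[0.5, 1.6, 1.7, -0.4, -5.5], [0.5, 3.2, 3.4, -0.4, -11], [0.5, 4.9, 5.1, -0.4, -17], [0.5, 6.6, 6.9, -0.4, -23], [0.5, 8.3, 8.7, -0.3, -29], [0.5, 9.6, 10.1, 0, -33.3], [0.5, 9.73, 10.25, 0.1, -33.3], [0.5, 9.73, 10.25, 0.1, -33.3]]

```text
clock: 30.13
ee_pos: [0.5938, -0.1589, 0.1728]
tool_rot: [0.934, 0.358, -0.001, 0.013]
ft_force: [-0.4, -0.3, -0.6]
width: 0.0429
```

```bash
python3 go.py d .129 42
```

```text
t 30.13 pos [ 593.8 -158.9  172.8] psi 41.96 tilt 1.50 Ftool [-0.5 -0.   0.6] Ttool [0.045 0.025 0.006] tau6 -0.094 q6 0.59 w 42.9
(array([ 0.02, -0.19,  4.37]), np.float64(-0.0), np.float64(41.96))
```

>>> move_arm:
  rows:
    - [[0.5, 0, -0.1, 1.5, 0], [0.5, 0, -0.19, 3, 0], [0.5, 0, -0.19, 4.3, 0], [0.5, 0, -0.19, 4.5, 0], [0, 0, -0.19, 4.5, 0], [0, 0, -0.19, 4.5, 0], [0, 0, -0.19, 4.5, 0], [0, 0, -0.19, 4.5, 0]]

```text
clock: 30.8
ee_pos: [0.5934, -0.1581, 0.1291]
tool_rot: [0.934, 0.358, 0.0, 0.013]
ft_force: [-1.1, 2.1, 2.7]
width: 0.0124
```

>>> move_arm:
  rows:
    - [[0, 0, 0, 0.03, 3], [0, 0, 0, 0.065, 6]]

```text
clock: 30.97
ee_pos: [0.5934, -0.158, 0.1289]
tool_rot: [0.951, 0.308, 0.001, 0.013]
ft_force: [-0.9, 0.4, 1.6]
width: 0.0119
```

```bash
python3 go.py
```

```text
t 30.97 pos [ 593.4 -158.   128.9] psi 35.93 tilt 1.51 Ftool [-0.5 -0.8 -1.6] Ttool [ 0.217 -0.044 -0.662] tau6 0.103 q6 0.69 w 11.9
```

>>> move_arm:
  rows:
    - [[0, 0, 0, 0.035, 3]]

```text
clock: 31.05
ee_pos: [0.5935, -0.1579, 0.1288]
tool_rot: [0.959, 0.283, 0.001, 0.013]
ft_force: [-0.0, -0.4, -3.0]
width: 0.0116
```

```bash
python3 go.py
```

```text
t 31.05 pos [ 593.5 -157.9  128.8] psi 32.89 tilt 1.53 Ftool [-0.3  0.3  3. ] Ttool [-0.02   0.042 -0.718] tau6 0.151 q6 0.75 w 11.6
```

>>> move_arm:
  rows:
    - [[0, 0, 0, 0.035, 3]]

```text
clock: 31.13
ee_pos: [0.5935, -0.1579, 0.1286]
tool_rot: [0.966, 0.258, 0.002, 0.013]
ft_force: [-0.3, 0.1, -3.0]
width: 0.0124
```

```bash
python3 go.py
```

```text
t 31.13 pos [ 593.5 -157.9  128.6] psi 29.86 tilt 1.55 Ftool [-0.2 -0.3  3. ] Ttool [ 0.032 -0.002 -0.734] tau6 0.187 q6 0.80 w 12.4
```

>>> move_arm:
  rows:
    - [[0.5, 0, 0, 0, 0], [0.5, 0, 0, 0, 0], [0.5, 0, 0, -1.5, 0], [0.5, 0, 0, -4.4, 0]]

```text
clock: 31.47
ee_pos: [0.5906, -0.1563, 0.1699]
tool_rot: [0.966, 0.258, -0.001, 0.012]
ft_force: [0.3, 0.9, 0.2]
width: 0.0429
```

```bash
python3 go.py a .172 50.3
```

```text
t 31.47 pos [ 590.6 -156.3  169.9] psi 29.91 tilt 1.36 Ftool [ 0.7 -0.6 -0.2] Ttool [ 0.034  0.041 -0.048] tau6 -0.014 q6 0.80 w 42.9
(array([ 4.24, -8.72, -0.44]), np.float64(-20.4), np.float64(29.91))
```

>>> move_arm:
  rows:
    - [[0.5, 0.8, -1.8, -0.5, -4], [0.5, 1.7, -3.5, -0.7, -9], [0.5, 2.6, -5.3, -0.7, -13], [0.5, 3.5, -7.1, -0.6, -17], [0.5, 4.2, -8.6, -0.4, -20.4], [0.5, 4.24, -8.72, -0.4, -20.4], [0.5, 4.24, -8.72, -0.4, -20.4]]

```text
clock: 32.05
ee_pos: [0.5839, -0.059, 0.172]
tool_rot: [0.905, 0.426, -0.003, 0.012]
ft_force: [0.2, 0.1, -0.8]
width: 0.043
```

```bash
python3 go.py a .128 50.3
```

```text
t 32.05 pos [583.9 -59.  172. ] psi 50.37 tilt 1.40 Ftool [0.2 0.1 0.8] Ttool [ 0.03  -0.011  0.009] tau6 -0.021 q6 0.60 w 43.0
(array([ 0.03, -0.06,  4.4 ]), np.float64(0.1), np.float64(50.37))
```

>>> move_arm:
  rows:
    - [[0.5, 0.03, -0.05, 1.5, 0], [0.5, 0.03, -0.06, 3, 0], [0.5, 0.03, -0.06, 4.2, 0], [0.5, 0.03, -0.06, 4.4, 0], [0, 0.03, -0.06, 4.4, 0], [0, 0.03, -0.06, 4.4, 0], [0, 0.03, -0.06, 4.4, 0], [0, 0.03, -0.06, 4.4, 0]]

```text
clock: 32.72
ee_pos: [0.5843, -0.0603, 0.1292]
tool_rot: [0.905, 0.425, -0.003, 0.013]
ft_force: [-1.5, -3.4, 2.9]
width: 0.0122
```

>>> move_arm:
  rows:
    - [[0, 0, 0, 0.03, 3], [0, 0, 0, 0.065, 6]]

```text
clock: 32.88
ee_pos: [0.5842, -0.0604, 0.129]
tool_rot: [0.926, 0.377, -0.002, 0.013]
ft_force: [-1.4, -1.0, 1.8]
width: 0.0118
```

```bash
python3 go.py
```

```text
t 32.88 pos [584.2 -60.4 129. ] psi 44.29 tilt 1.50 Ftool [-1.7 -0.3 -1.8] Ttool [ 0.16  -0.273 -0.722] tau6 0.194 q6 0.71 w 11.8
```

>>> move_arm:
  rows:
    - [[0, 0, 0, 0.035, 3]]

```text
clock: 32.97
ee_pos: [0.5842, -0.0605, 0.1289]
tool_rot: [0.936, 0.352, -0.002, 0.013]
ft_force: [-0.4, -0.8, -2.1]
width: 0.012
```

```bash
python3 go.py
```

```text
t 32.97 pos [584.2 -60.5 128.9] psi 41.25 tilt 1.51 Ftool [-0.8  0.3  2.1] Ttool [ 0.021  0.006 -0.708] tau6 0.238 q6 0.76 w 12.0
```

>>> move_arm:
  rows:
    - [[0, 0, 0, 0.035, 3]]

```text
clock: 33.05
ee_pos: [0.5841, -0.0606, 0.1287]
tool_rot: [0.945, 0.327, -0.002, 0.013]
ft_force: [-1.6, -1.2, -1.6]
width: 0.012
```

```bash
python3 go.py
```

```text
t 33.05 pos [584.1 -60.6 128.7] psi 38.21 tilt 1.53 Ftool [-2.  -0.   1.6] Ttool [-0.027 -0.088 -0.764] tau6 0.273 q6 0.81 w 12.0
```

>>> move_arm:
  rows:
    - [[0.5, 0, 0, 0, 0], [0.5, 0, 0, 0, 0], [0.5, 0, 0, -1.5, 0], [0.5, 0, 0, -4.4, 0]]

```text
clock: 33.38
ee_pos: [0.5815, -0.0592, 0.1702]
tool_rot: [0.945, 0.328, -0.005, 0.012]
ft_force: [-0.4, -0.3, 0.5]
width: 0.0429
```

```bash
python3 go.py c .172 83.5
```

```text
t 33.38 pos [581.5 -59.2 170.2] psi 38.27 tilt 1.45 Ftool [-0.6 -0.  -0.5] Ttool [ 0.007  0.032 -0.001] tau6 -0.017 q6 0.82 w 42.9
(array([-13.69,   3.38,   0.11]), np.float64(-45.2), np.float64(38.27))
```

>>> move_arm:
  rows:
    - [[0.5, -1.9, 0.5, -0.5, -6.5], [0.5, -3.9, 1, -0.5, -13], [0.5, -5.9, 1.5, -0.5, -19.5], [0.5, -7.9, 2, -0.5, -26], [0.5, -9.9, 2.5, -0.5, -32.5], [0.5, -11.9, 3, -0.4, -39], [0.5, -13.6, 3.35, 0, -45.2], [0.5, -13.69, 3.38, 0, -45.2], [0.5, -13.69, 3.38, 0, -45.2]]

```text
clock: 34.13
ee_pos: [0.4948, -0.1709, 0.1735]
tool_rot: [0.747, 0.664, -0.008, 0.009]
ft_force: [0.4, -0.2, -0.4]
width: 0.0428
```

```bash
python3 go.py c .128 83.5
```

```text
t 34.13 pos [ 494.8 -170.9  173.5] psi 83.29 tilt 1.43 Ftool [-0.1  0.5  0.4] Ttool [ 0.011  0.05  -0.013] tau6 -0.144 q6 -0.20 w 42.8
(array([ 0.15, -0.  ,  4.55]), np.float64(-0.2), np.float64(83.29))
```

>>> move_arm:
  rows:
    - [[0.5, 0.1, 0, 1.5, 0], [0.5, 0.12, 0, 3, 0], [0.5, 0.12, 0, 4.3, 0], [0.5, 0.12, 0, 4.5, 0], [0, 0.12, 0, 4.5, 0], [0, 0.12, 0, 4.5, 0], [0, 0.12, 0, 4.5, 0], [0, 0.12, 0, 4.5, 0]]

```text
clock: 34.8
ee_pos: [0.496, -0.1707, 0.1297]
tool_rot: [0.747, 0.665, -0.007, 0.01]
ft_force: [0.4, -0.2, 2.6]
width: 0.0121
```

>>> move_arm:
  rows:
    - [[0, 0, 0, 0.03, 3], [0, 0, 0, 0.065, 6]]

```text
clock: 34.97
ee_pos: [0.496, -0.1708, 0.1294]
tool_rot: [0.781, 0.624, -0.007, 0.011]
ft_force: [-1.4, -1.7, 0.7]
width: 0.012
```

```bash
python3 go.py
```

```text
t 34.97 pos [ 496.  -170.8  129.4] psi 77.25 tilt 1.47 Ftool [-2.  -0.9 -0.7] Ttool [ 0.255  0.019 -0.711] tau6 0.153 q6 -0.09 w 12.0
```

>>> move_arm:
  rows:
    - [[0, 0, 0, 0.035, 3]]

```text
clock: 35.05
ee_pos: [0.4959, -0.1709, 0.1293]
tool_rot: [0.798, 0.603, -0.007, 0.011]
ft_force: [-0.2, -0.5, -3.3]
width: 0.0119
```

```bash
python3 go.py
```

```text
t 35.05 pos [ 495.9 -170.9  129.3] psi 74.19 tilt 1.48 Ftool [-0.4 -0.1  3.3] Ttool [ 0.07   0.085 -0.73 ] tau6 0.186 q6 -0.04 w 11.9
```

>>> move_arm:
  rows:
    - [[0, 0, 0, 0.035, 3]]

```text
clock: 35.13
ee_pos: [0.4959, -0.171, 0.1292]
tool_rot: [0.813, 0.582, -0.007, 0.011]
ft_force: [-0.5, -1.6, -2.5]
width: 0.0119
```

```bash
python3 go.py
```

```text
t 35.13 pos [ 495.9 -171.   129.2] psi 71.13 tilt 1.50 Ftool [-1.6  0.   2.6] Ttool [ 0.067  0.097 -0.719] tau6 0.233 q6 0.01 w 11.9
```

>>> move_arm:
  rows:
    - [[0, 0, 0, 0.035, 3]]

```text
clock: 35.22
ee_pos: [0.4959, -0.171, 0.129]
tool_rot: [0.829, 0.56, -0.007, 0.012]
ft_force: [-0.7, -0.5, -1.8]
width: 0.0124
```

```bash
python3 go.py
```

```text
t 35.22 pos [ 495.9 -171.   129. ] psi 68.08 tilt 1.52 Ftool [-0.7 -0.5  1.8] Ttool [ 0.161  0.092 -0.745] tau6 0.261 q6 0.07 w 12.4
```

>>> move_arm:
  rows:
    - [[0.5, 0, 0, 0, 0], [0.5, 0, 0, 0, 0], [0.5, 0, 0, -1.5, 0], [0.5, 0, 0, -4.4, 0]]

```text
clock: 35.55
ee_pos: [0.4934, -0.1691, 0.1708]
tool_rot: [0.828, 0.56, -0.008, 0.009]
ft_force: [0.9, -0.0, -0.3]
width: 0.0424
```

```bash
python3 go.py d .172 31.4; python3 - <<'E'
from h import *
from rig import env
s=env.read_state();m=env.camera_model("wrist");im=env.read_camera("wrist")[:,:,::-1]; cv2.imwrite("pics/w8.png",im)
from bars import *
im=cv2.imread("pics/w8.png"); analyse(im,m,"/tmp/x.png",0.152)
E
python3 go.py d .172 31.4
```

```text
t 35.55 pos [ 493.4 -169.1  170.8] psi 68.13 tilt 1.41 Ftool [0.3 0.8 0.3] Ttool [-0.032  0.036 -0.027] tau6 -0.018 q6 0.07 w 42.4
(array([ 4.69,  8.85, -0.19]), np.float64(36.7), np.float64(68.13))
[535. 321.] P [ 0.5756 -0.0614  0.145 ] edges [(np.float64(36.8), np.float64(32.7)), (np.float64(34.3), np.float64(170.1)), (np.float64(32.6), np.float64(129.4)), (np.float64(15.8), np.float64(126.3))]
[273. 251.] P [ 0.4928 -0.17    0.145 ] edges [(np.float64(47.1), np.float64(159.9)), (np.float64(38.6), np.float64(160.0)), (np.float64(9.4), np.float64(142.8)), (np.float64(8.2), np.float64(76.0))]
[ 46. 237.] P [ 0.446  -0.2696  0.145 ] edges [(np.float64(88.5), np.float64(146.2)), (np.float64(68.6), np.float64(107.6)), (np.float64(55.3), np.float64(17.1))]
[471. 153.] P [ 0.4812 -0.0712  0.145 ] edges [(np.float64(40.0), np.float64(99.9)), (np.float64(33.7), np.float64(99.1)), (np.float64(14.7), np.float64(65.1)), (np.float64(11.1), np.float64(36.7))]
t 35.60 pos [ 497.8 -170.4  178.3] psi 68.11 tilt 1.67 Ftool [ 0.3  2.  -3.4] Ttool [-0.154  0.063 -0.002] tau6 0.001 q6 0.07 w 42.5
(array([4.67, 8.38, 0.67]), np.float64(36.7), np.float64(68.11))
```

View pics/w8.png

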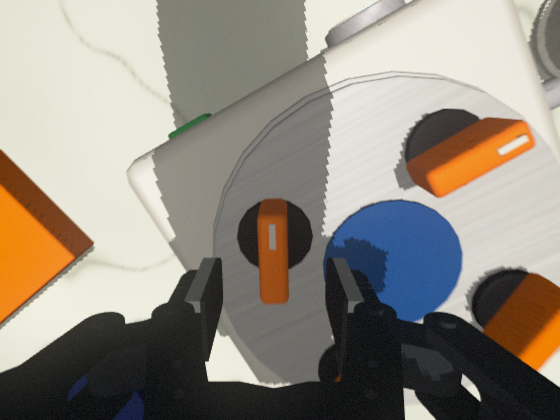

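>>> move_arm:
  rows:
    - [[0.5, 0.9, 1.6, 0, 7], [0.5, 1.8, 3.2, 0, 14], [0.5, 2.7, 4.8, 0, 21], [0.5, 3.6, 6.5, 0, 28], [0.5, 4.5, 8.1, 0.2, 34.5], [0.5, 4.67, 8.38, 0.5, 36.7], [0.5, 4.67, 8.38, 0.6, 36.7], [0.5, 4.67, 8.38, 0.6, 36.7]]

```text
clock: 36.27
ee_pos: [0.5929, -0.1583, 0.1725]
tool_rot: [0.962, 0.272, -0.0, 0.014]
ft_force: [-0.3, 0.2, -0.2]
width: 0.0425
```

```bash
python3 go.py d .128 31.4
```

```text
t 36.27 pos [ 592.9 -158.3  172.5] psi 31.53 tilt 1.66 Ftool [-0.2 -0.3  0.2] Ttool [0.051 0.028 0.026] tau6 0.039 q6 0.77 w 42.5
(array([ 0.04, -0.1 ,  4.45]), np.float64(0.1), np.float64(31.53))
```

>>> move_arm:
  rows:
    - [[0.5, 0.04, -0.05, 1.5, 0], [0.5, 0.04, -0.1, 3, 0], [0.5, 0.04, -0.1, 4.3, 0], [0.5, 0.04, -0.1, 4.45, 0], [0, 0.04, -0.1, 4.45, 0], [0, 0.04, -0.1, 4.45, 0], [0, 0.04, -0.1, 4.45, 0], [0, 0.04, -0.1, 4.45, 0]]

```text
clock: 36.93
ee_pos: [0.5938, -0.1584, 0.1294]
tool_rot: [0.962, 0.272, 0.001, 0.015]
ft_force: [-0.1, 1.9, 1.9]
width: 0.0121
```

>>> move_arm:
  rows:
    - [[0, 0, 0, 0.03, 3], [0, 0, 0, 0.065, 6]]

```text
clock: 37.1
ee_pos: [0.5938, -0.1583, 0.1292]
tool_rot: [0.975, 0.221, 0.002, 0.015]
ft_force: [-0.7, 1.5, 0.8]
width: 0.0125
```

```bash
python3 go.py
```

```text
t 37.10 pos [ 593.8 -158.3  129.2] psi 25.53 tilt 1.70 Ftool [ 0.  -1.6 -0.9] Ttool [ 0.255 -0.067 -0.788] tau6 0.219 q6 0.88 w 12.5
```

>>> move_arm:
  rows:
    - [[0, 0, 0, 0.035, 3]]

```text
clock: 37.18
ee_pos: [0.5938, -0.1583, 0.1291]
tool_rot: [0.981, 0.195, 0.002, 0.015]
ft_force: [1.1, -0.4, -3.5]
width: 0.0123
```

```bash
python3 go.py
```

```text
t 37.18 pos [ 593.8 -158.3  129.1] psi 22.53 tilt 1.72 Ftool [0.8 0.7 3.5] Ttool [ 0.042  0.074 -0.821] tau6 0.267 q6 0.93 w 12.3
```

>>> move_arm:
  rows:
    - [[0.5, 0, 0, 0, 0], [0.5, 0, 0, 0, 0], [0.5, 0, 0, -1.5, 0], [0.5, 0, 0, -4.4, 0]]

```text
clock: 37.52
ee_pos: [0.5908, -0.1566, 0.1704]
tool_rot: [0.981, 0.196, -0.001, 0.013]
ft_force: [0.7, -0.1, -0.9]
width: 0.0428
```

```bash
python3 go.py b .172 9.8
```

```text
t 37.52 pos [ 590.8 -156.6  170.4] psi 22.59 tilt 1.55 Ftool [0.6 0.3 0.9] Ttool [-0.003  0.043 -0.019] tau6 -0.016 q6 0.93 w 42.8
(array([ -6.5 , -11.83,  -0.42]), np.float64(12.8), np.float64(22.59))
```

>>> move_arm:
  rows:
    - [[0.5, -1.4, -2.5, -0.6, 3], [0.5, -2.8, -5, -0.9, 6], [0.5, -4.2, -7.6, -0.9, 9], [0.5, -5.6, -10.2, -0.8, 12], [0.5, -6.5, -11.7, -0.4, 12.8], [0.5, -6.5, -11.83, -0.4, 12.8], [0.5, -6.5, -11.83, -0.4, 12.8]]

```text
clock: 38.1
ee_pos: [0.485, -0.0719, 0.1724]
tool_rot: [0.996, 0.086, 0.001, 0.014]
ft_force: [0.4, -0.2, 0.9]
width: 0.0427
```

```bash
python3 go.py b .128 9.8
```

```text
t 38.10 pos [485.  -71.9 172.4] psi 9.90 tilt 1.58 Ftool [ 0.3  0.3 -0.9] Ttool [ 0.044  0.002 -0.013] tau6 0.039 q6 1.27 w 42.7
(array([ 0.03, -0.09,  4.44]), np.float64(0.1), np.float64(9.9))
```

>>> move_arm:
  rows:
    - [[0.5, 0.03, -0.05, 1.5, 0], [0.5, 0.03, -0.09, 3, 0], [0.5, 0.03, -0.09, 4.3, 0], [0.5, 0.03, -0.09, 4.4, 0], [0, 0.03, -0.09, 4.4, 0], [0, 0.03, -0.09, 4.4, 0], [0, 0.03, -0.09, 4.4, 0], [0, 0.03, -0.09, 4.4, 0]]

```text
clock: 38.77
ee_pos: [0.4839, -0.0731, 0.1294]
tool_rot: [0.996, 0.086, -0.001, 0.015]
ft_force: [-5.2, -1.4, 4.7]
width: 0.012
```

>>> move_arm:
  rows:
    - [[0, 0, 0, 0.03, 3], [0, 0, 0, 0.065, 6]]

```text
clock: 38.93
ee_pos: [0.4836, -0.0732, 0.1293]
tool_rot: [0.999, 0.034, -0.0, 0.015]
ft_force: [-3.1, 0.6, 0.4]
width: 0.0124
```

```bash
python3 go.py
```

```text
t 38.93 pos [483.6 -73.2 129.3] psi 3.86 tilt 1.68 Ftool [-3.1 -0.8 -0.4] Ttool [ 0.146 -0.437 -0.716] tau6 0.199 q6 1.37 w 12.4
```

>>> move_arm:
  rows:
    - [[0, 0, 0, 0.035, 3]]

```text
clock: 39.02
ee_pos: [0.4835, -0.0732, 0.1292]
tool_rot: [1.0, 0.007, -0.0, 0.015]
ft_force: [-0.0, 1.0, -7.4]
width: 0.0121
```

```bash
python3 go.py
```

```text
t 39.02 pos [483.5 -73.2 129.2] psi 0.84 tilt 1.67 Ftool [ 0.  -1.2  7.3] Ttool [ 0.09  -0.021 -0.77 ] tau6 0.259 q6 1.42 w 12.1
```

>>> move_arm:
  rows:
    - [[0.5, 0, 0, 0, 0], [0.5, 0, 0, 0, 0], [0.5, 0, 0, -1.5, 0], [0.5, 0, 0, -4.4, 0], [0.5, 0, 0, -8, 0], [0.5, 0, 0, -12, 0], [0.5, 0, 0, -15, 0], [0.5, 0, 0, -15, 0], [0.5, 0, 0, -15, 0]]

```text
clock: 39.77
ee_pos: [0.4856, -0.0692, 0.2823]
tool_rot: [1.0, 0.008, 0.003, 0.015]
ft_force: [-0.2, -0.9, 0.2]
width: 0.0428
```

```bash
python3 go.py; python3 - <<'E'
from h import *
from rig import env
from bars import *
m=env.camera_model("wrist");im=env.read_camera("wrist")[:,:,::-1]; cv2.imwrite("pics/w9.png",im)
im=cv2.imread("pics/w9.png"); analyse(im,m,"/tmp/x.png",0.15)
im=env.read_camera("side")[:,:,::-1]; cv2.imwrite("pics/s9.png",cv2.resize(im[110:260,230:430],None,fx=3.5,fy=3.5,interpolation=cv2.INTER_CUBIC))
E
```

```text
t 39.77 pos [485.6 -69.2 282.3] psi 0.88 tilt 1.78 Ftool [-0.2  0.9 -0.1] Ttool [ 0.028 -0.049 -0.008] tau6 -0.001 q6 1.43 w 42.8
[241. 381.] P [ 0.4597 -0.2484  0.145 ] edges [(np.float64(59.8), np.float64(174.6)), (np.float64(53.9), np.float64(17.6)), (np.float64(31.5), np.float64(107.7)), (np.float64(8.1), np.float64(100.5))]
[282. 301.] P [ 0.4955 -0.1657  0.145 ] edges [(np.float64(38.1), np.float64(159.2)), (np.float64(34.7), np.float64(158.4)), (np.float64(19.1), np.float64(101.6)), (np.float64(18.8), np.float64(89.3))]
[397. 291.] P [ 0.5917 -0.1543  0.145 ] edges [(np.float64(45.9), np.float64(115.3)), (np.float64(38.6), np.float64(113.3)), (np.float64(17.5), np.float64(127.9)), (np.float64(11.0), np.float64(130.7))]
[269. 191.] P [ 0.4833 -0.0694  0.145 ] edges [(np.float64(40.7), np.float64(91.8)), (np.float64(40.7), np.float64(92.4)), (np.float64(9.1), np.float64(4.0)), (np.float64(8.3), np.float64(4.6))]
[398. 178.] P [ 0.5807 -0.0578  0.145 ] edges [(np.float64(38.2), np.float64(129.3)), (np.float64(33.1), np.float64(129.2)), (np.float64(16.8), np.float64(141.8)), (np.float64(10.1), np.float64(153.6))]
```

View pics/w9.png

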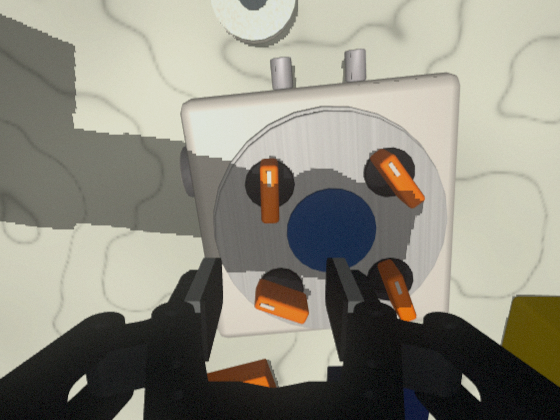

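View pics/s9.png

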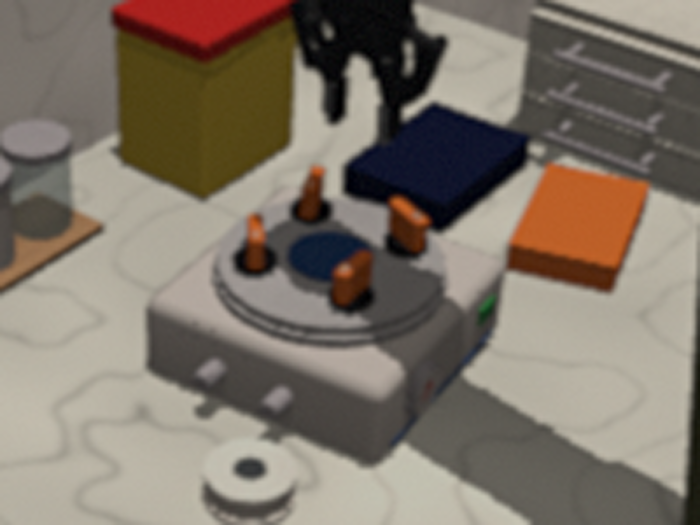

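```bash
python3 go.py a .172 39.7
```

```text
t 39.87 pos [483.4 -68.9 279.1] psi 0.86 tilt 1.68 Ftool [ 0.  -0.9  0.2] Ttool [-0.012 -0.01  -0.01 ] tau6 -0.004 q6 1.43 w 42.4
(array([10.05, -1.1 , 10.68]), np.float64(-38.8), np.float64(0.86))
```

>>> move_arm:
  rows:
    - [[0.5, 1.7, -0.2, 1, -6.5], [0.5, 3.4, -0.4, 3, -13], [0.5, 5.1, -0.6, 5, -19.5], [0.5, 6.8, -0.8, 7, -26], [0.5, 8.5, -1, 9, -32.5], [0.5, 10.05, -1.1, 10.4, -38.8], [0.5, 10.05, -1.1, 10.6, -38.8], [0.5, 10.05, -1.1, 10.6, -38.8]]

```text
clock: 40.53
ee_pos: [0.582, -0.0594, 0.1699]
tool_rot: [0.941, 0.339, -0.008, 0.013]
ft_force: [-0.4, 0.1, 1.1]
width: 0.0427
```

```bash
python3 go.py a .128 39.7
```

```text
t 40.53 pos [582.  -59.4 169.9] psi 39.56 tilt 1.69 Ftool [-0.3 -0.4 -1.1] Ttool [ 0.072 -0.009 -0.024] tau6 -0.100 q6 0.79 w 42.7
(array([0.23, 0.05, 4.19]), np.float64(-0.1), np.float64(39.56))
```

>>> move_arm:
  rows:
    - [[0.5, 0.1, 0.05, 1.5, 0], [0.5, 0.2, 0.05, 3, 0], [0.5, 0.2, 0.05, 4, 0], [0.5, 0.2, 0.05, 4.15, 0], [0, 0.2, 0.05, 4.15, 0], [0, 0.2, 0.05, 4.15, 0], [0, 0.2, 0.05, 4.15, 0], [0, 0.2, 0.05, 4.15, 0]]

```text
clock: 41.2
ee_pos: [0.5837, -0.06, 0.1297]
tool_rot: [0.941, 0.338, -0.007, 0.013]
ft_force: [-3.0, -1.7, 5.3]
width: 0.0121
```

>>> move_arm:
  rows:
    - [[0, 0, 0, 0.02, 2], [0, 0, 0, 0.04, 4]]

```text
clock: 41.37
ee_pos: [0.5836, -0.06, 0.1297]
tool_rot: [0.952, 0.305, -0.007, 0.013]
ft_force: [-1.5, -0.6, 0.8]
width: 0.0123
```

```bash
python3 go.py
```

```text
t 41.37 pos [583.6 -60.  129.7] psi 35.56 tilt 1.71 Ftool [-1.6 -0.4 -0.8] Ttool [ 0.015 -0.114 -0.883] tau6 0.466 q6 0.86 w 12.3
```

>>> move_arm:
  rows:
    - [[0, 0, 0, 0, 0], [0, 0, 0, 0, 0], [0, 0, 0, 0, 0]]

```text
clock: 41.62
ee_pos: [0.5835, -0.06, 0.1297]
tool_rot: [0.952, 0.306, -0.007, 0.013]
ft_force: [-1.2, -1.4, -2.3]
width: 0.0116
```

```bash
python3 go.py
```

```text
t 41.62 pos [583.5 -60.  129.7] psi 35.63 tilt 1.72 Ftool [-1.7  0.4  2.3] Ttool [ 0.004  0.043 -0.649] tau6 0.617 q6 0.86 w 11.6
```

>>> move_arm:
  rows:
    - [[0, 0, 0, 0, 0]]

```text
clock: 41.7
ee_pos: [0.5835, -0.06, 0.1297]
tool_rot: [0.952, 0.306, -0.007, 0.013]
ft_force: [-0.8, -0.8, -1.7]
width: 0.012
```

```bash
python3 go.py
```

```text
t 41.70 pos [583.5 -60.  129.7] psi 35.67 tilt 1.72 Ftool [-1.1  0.1  1.8] Ttool [-0.014  0.066 -0.573] tau6 0.602 q6 0.86 w 12.0
```

>>> move_arm:
  rows:
    - [[0, 0, 0, 0, 0]]

```text
clock: 41.78
ee_pos: [0.5835, -0.06, 0.1297]
tool_rot: [0.952, 0.307, -0.007, 0.013]
ft_force: [-0.3, -1.0, -2.0]
width: 0.0116
```

```bash
python3 go.py
```

```text
t 41.78 pos [583.5 -60.  129.7] psi 35.70 tilt 1.72 Ftool [-0.7  0.6  2. ] Ttool [-0.045  0.07  -0.529] tau6 0.575 q6 0.86 w 11.6
```

>>> move_arm:
  rows:
    - [[0, 0, 0, 0, 0], [0, 0, 0, 0, 0], [0, 0, 0, 0, 0], [0, 0, 0, 0, 0], [0, 0, 0, 0, 0], [0, 0, 0, 0, 0]]

```text
clock: 42.28
ee_pos: [0.5835, -0.06, 0.1297]
tool_rot: [0.952, 0.307, -0.007, 0.013]
ft_force: [-0.9, -1.4, -2.0]
width: 0.0119
```

```bash
python3 go.py
```

```text
t 42.28 pos [583.5 -60.  129.7] psi 35.70 tilt 1.72 Ftool [-1.5  0.6  2.1] Ttool [-0.016  0.025 -0.595] tau6 0.578 q6 0.86 w 11.9
```

>>> move_arm:
  rows:
    - [[0, 0, 0, 0, 0], [0, 0, 0, 0, 0], [0, 0, 0, 0, 0], [0, 0, 0, 0, 0]]

```text
clock: 42.62
ee_pos: [0.5835, -0.06, 0.1297]
tool_rot: [0.952, 0.307, -0.007, 0.013]
ft_force: [-1.2, -1.2, -0.8]
width: 0.0119
```

```bash
python3 go.py
```

```text
t 42.62 pos [583.5 -60.  129.7] psi 35.70 tilt 1.72 Ftool [-1.7  0.3  0.9] Ttool [ 0.014  0.018 -0.626] tau6 0.578 q6 0.86 w 11.9
```

>>> move_arm:
  rows:
    - [[0.5, 0, 0, 0, 0], [0.5, 0, 0, 0, 0], [0.5, 0, 0, -1.5, 0], [0.5, 0, 0, -4.4, 0], [0.5, 0, 0, -8, 0], [0.5, 0, 0, -12, 0], [0.5, 0, 0, -15, 0], [0.5, 0, 0, -15, 0], [0.5, 0, 0, -15, 0], [0.5, 0, 0, -15, 0]]

```text
clock: 43.45
ee_pos: [0.5842, -0.0555, 0.2794]
tool_rot: [0.952, 0.306, -0.007, 0.013]
ft_force: [-0.9, -0.4, -0.2]
width: 0.0426
```

```bash
python3 go.py; python3 - <<'E'
from h import *
from rig import env
from bars import *
m=env.camera_model("wrist");im=env.read_camera("wrist")[:,:,::-1]; cv2.imwrite("pics/w10.png",im)
im=cv2.imread("pics/w10.png"); analyse(im,m,"/tmp/x.png",0.15)
im=env.read_camera("scene")[:,:,::-1]; cv2.imwrite("pics/c10.png",im)
E
```

```text
t 43.45 pos [584.2 -55.5 279.4] psi 35.68 tilt 1.71 Ftool [-0.9 -0.2  0.2] Ttool [ 0.096 -0.007  0.054] tau6 0.004 q6 0.87 w 42.6
[ 41. 325.] P [ 0.4877 -0.2714  0.145 ] edges [(np.float64(109.4), np.float64(113.3)), (np.float64(96.3), np.float64(71.9)), (np.float64(66.3), np.float64(17.3)), (np.float64(30.4), np.float64(108.9))]
[107. 238.] P [ 0.4963 -0.1654  0.145 ] edges [(np.float64(41.0), np.float64(158.9)), (np.float64(35.6), np.float64(158.6)), (np.float64(23.7), np.float64(67.0)), (np.float64(19.9), np.float64(85.1))]
[273. 194.] P [ 0.5822 -0.058   0.145 ] edges [(np.float64(45.6), np.float64(127.0)), (np.float64(40.4), np.float64(127.4)), (np.float64(8.5), np.float64(40.8)), (np.float64(8.4), np.float64(36.1))]
[156. 131.] P [ 0.4852 -0.0692  0.145 ] edges [(np.float64(38.1), np.float64(92.6)), (np.float64(33.6), np.float64(92.6)), (np.float64(14.0), np.float64(65.1)), (np.float64(10.3), np.float64(34.5))]
```

View pics/c10.png

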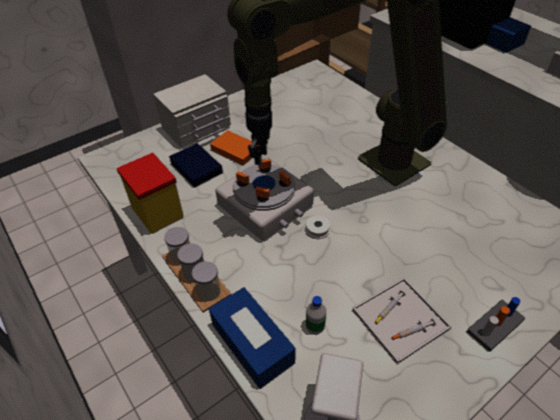

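```bash
python3 - <<'E'
from rig import env
print(env.job_done())
E
```

```text
the job is handed in; nothing more can be done
None
```

The four knobs are snug and the job is handed in at about 43.6 s of the 72 s allowed. The gripper is open and clear above the unit.

**First round:** I ran down a, then c, then d, then b. Each was taken about 18 to 23 degrees past its first contact, found from the rise in turning torque.

**Second and third rounds:** Most visits were in the order a, c, d, b, but the last second-round pair went b then d. I took b early because I reckoned its side of the cover was still high. The knobs settled at these forces, estimated from turning torque:

| Knob | Turning torque (N m) | Estimated clamping force (N) |
|---|---|---|
| a | about 0.8 at the last reading | 56 to 60 |
| c | about 0.77 | 49 |
| d | about 0.8 | 50 to 53 |
| b | about 0.77 | 49 |

**Last checks:**
- **Knob a:** I nudged it about 2 degrees more to check it had not loosened. One noisy reading during that nudge showed 0.88 N m (about 65 N), higher than my estimate but still inside 30 to 70 N. I did not recheck c, d or b after their last turns.
- **Bars:** In the last pictures the bars of a, b and c stood within a degree or two of where they were left; d was not measured in the last picture.
- **Other things:** In the final scene picture they look unmoved.

**Not confirmed:**
- **Cover home:** I take it to be on its seat because the knobs total about 200 N, more than the seal alone could carry. But the force rose only 100 to 150 N per radian near snug instead of about 200, and the knobs had turned farther than the stated sink would need.
- **Cover tilt:** I did not measure it. From the contact angles I reckon it stayed at or under about 1.2 degrees.

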